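True up and check a tray corner with a square

TASK

Pick up the assembly square from the cork mat, seat it inside the near corner of the half-built walnut tray and use it to push the leaning end rail out until the corner is square and the square sits flush, without gaps, on both rails; keep it pressed firmly but gently against both rails at once for about a second. Then set the square gently back flat on the cork mat and let go, leaving the corner true. Push the rails only with the square, never with the robot itself or hard enough to mark them, and leave everything else where it is.

Things in the scene. Friction and masses are not known exactly. Their poses are not given: they have to be found in the camera images.
- square: Aluminium assembly square, 0.18-0.36 kg: an L 14 mm thick lying flat, with an upright pale wooden grip post (22 x 22 mm, faces parallel to x, y; top 70 mm up). Origin: underside, below the post. z up; x along the long leg, y along the short leg, towards the tips. Outer working edges: y = -38 mm (long leg, to x = +82) and x = -38 mm (short leg, to y = +62). Legs 28 mm wide; heel relieved by 4 mm.
- grip (a point): Point on the square's grip post, on its axis, 55 mm above the square's underside: a good height to hold it (fingers then stay above the tray rails).
- side_near (a point): Point on the square's long-leg working edge, 10 mm from the heel, half-way up the thickness.
- side_tip (a point): Point on the long-leg working edge, 118 mm from the heel (near its tip).
- end_near (a point): Point on the square's short-leg working edge, 10 mm from the heel, half-way up the thickness.
- end_tip (a point): Point on the short-leg working edge, 98 mm from the heel (near its tip).
- tray: Base board of the walnut tray, fixed to the table, 234 x 164 mm, 6 mm thick. Origin: underside, centre. z up; x along the side rail, away from the corner to be checked; y along the end rail when it is square, away from that corner.
- corner (a point): Inside corner where the rails meet, on the board's top; at x = -110, y = -75, z = 6 mm in the tray's frame, with the tray's axes. Also the vertical axis of the end rail's pivot. The square seats with its heel here and its x and y axes along these.
- side_rail: Side rail, waxed walnut (the square slides on it easily, friction about 0.2), fixed on the tray's board: 12 mm thick, 26 mm high (top 32 mm above the table), running 220 mm along +x from the corner. Its frame is that of corner; its inner face is the plane y = 0 of it. A proper check presses it with 6 to 14 N; over 18 N marks it.
- end_rail_face (a point): Point at the foot of the end rail's inner face, 100 mm from the corner; its y axis runs along the rail away from the corner, its x axis is the face's normal, into the tray. The end rail is walnut, 12 mm thick, 26 mm high (top 32 mm above the table), 136 mm long. A proper check presses it with 6 to 14 N; over 18 N marks it.
- end_rail (a joint): Angle of the end rail about its pivot at the corner (rad): 0 is square to the side rail, positive leans into the tray (as at the start), negative is splayed out. Held by one half-tightened screw: it turns against a friction of about 0.3 N m (about 3 N at the square's leg tip) and stays where it is left.
- mat: Cork mat, fixed, 200 x 200 mm, 4 mm thick; origin under its centre. The square lies on it at the start. It may be on either side of the tray.
- jar: Small glass jar of screws with a steel cap, 34 mm diameter, 40 mm high, standing in the tray in the corner opposite the one to be checked; leave it.
- screwdriver: Screwdriver, 190 mm, lying on the table between tray and mat; leave it.
- mug: Glass mug, 84 mm diameter, 85 mm high, standing on the right side of the table; leave it.
- pot: Round walnut pot, 110 mm diameter, 75 mm high, standing at the far side of the table; leave it.
- pot_lid: Round walnut lid, 112 mm diameter, 26 mm high, lying on the left side of the table; leave it.
- candle_glass: Candle glass, 76 mm diameter, 70 mm high, standing on the left side of the table; leave it.
Mind the look-alikes: they are no part of the job. Leave any orange look-alike of the square alone.

How it is judged:
On the way, in this order (a step that is already met when the one before it is completed fails the run):
1. the held square is clear of the mat (height (world z) of square above 0.03 m and contact force between the fingers and square above 2 N), for 0.1 s.
2. the held square is pressed on both rails at once with more than 5 N each, gaps along both edges under 2 mm, for 0.5 s (contact force between the fingers and square above 2 N and contact force between square and side_rail above 5 N and contact force between square and end_rail above 5 N and y of each of side_near, side_tip in the frame of side_rail below 0.002 m and x of each of end_near, end_tip in the frame of end_rail_face below 0.002 m and angle between square's own z axis and vertical below 0.08 rad and height (world z) of square below 0.02 m), for 0.5 s.
At the end, for the whole second after the job is handed in: The end rail stands within 0.02 rad of square, and the square lies flat and still on the cork mat, the foot of its grip within 60 mm of the mat's centre (value of joint end_rail between -0.02 and 0.02 rad and horizontal distance between square and mat below 0.06 m and height (world z) of square between 0.001 and 0.008 m and angle between square's own z axis and vertical below 0.05 rad and linear speed of square below 0.01 m/s); the robot touches nothing.
It fails at once if a rail is pushed with more than 18 N (contact force between square and side_rail above 18 N or contact force between square and end_rail above 18 N).
It fails at once if the robot itself pushes a rail (contact force between any of the fingers, the arm and tray above 1 N).
It fails at once if the square is dropped or slammed onto the mat (still faster than 0.4 m/s when its underside is within 16 mm of the mat) (horizontal distance between square and mat below 0.12 m and height (world z) of square below 0.02 m and linear speed of square above 0.4 m/s).
It fails at once if a bystander is moved more than 20 mm (distance of any of jar, screwdriver, mug, pot, pot_lid, candle_glass from where it was at the start of the episode above 0.02 m).
It also fails if it takes over 61 s, if anything falls off the work surface, if the arm or the gripper's body presses on something with over 40 N, if the wrist force passes 120 N, or if a joint passes its speed limit or range.

ROBOT

A 7-joint arm with a two-finger parallel gripper is mounted at the origin on the work surface. World frame = base frame: x ahead of the robot, y to its left, z up, the work surface at z = 0. Lengths are in m, angles in rad, forces in N, time in s.
With the tool pointing down it reaches from about 0.4 to 0.85 m from the base axis. Payload 4.4 kg.
Tool frame: the origin (TCP) lies at the very end of the fingers, on their centre line; the grasp point (between the pads) lies 19 mm behind it; z points along the fingers, x is the direction in which the jaws open and shut, and the axes are right-handed (so a half turn about z gives the same grasp; the last joint's range is limited). The gripper opens to 94 mm and grips with 3 to 60 N. Pads are 16 mm wide; open, the fingers measure 119 mm over their backs; the gripper's body (75 mm by 177 mm) begins 78 mm behind the grasp point.
Start: joints at [-1.391, 0.628, 0.038, 1.517, -0.027, 0.996, -0.02], TCP at [0.158, 0.63, 0.205] pointing down, gripper open.
Joint ranges: [-3.06, 3.06], [-0.37, 2.12], [-1.25, 1.32], [0.18, 2.47], [-1.1, 4.24], [0.23, 1.98], [-2.94, 2.94]. Speed limits (rad/s): [2.57, 2.57, 3.14, 3.14, 3.14, 3.14, 3.14].

INTERFACE

Orientations are given as a unit quaternion [w, x, y, z].
In Python, from cell import env, eyes gives the robot as it stands.
- The arm moves only by the tool play_rows, never from a script. Its argument "series" is a list of rows, each an object with "hand": the gripper command: -1 is shut, 1 is fully open, values between are in proportion; "travel": the shift along the world's x, y, z in m, a list of three; "twist": the turn about the world's z in degrees. A call has 1 to 8 rows; each row shifts and turns the commanded pose from where the row before left it; what a row does not reach is not made up. A row lasts 1/12 s, in which the tool goes at most 41.7 mm and 7.16 degrees, less where a joint would pass 70% of its speed; a pose out of reach is approached as far as the arm can. A call is refused whole if a number of a shift passes 0.0417 or a number of a turn 7.16, either way. A call with a gripper value outside its range is refused whole. The fingers move at their own pace and stop on an object; the grip force is fixed at half the most. Time passes only in rows, so rows that do not move let the fingers close. It gives the time, the measured TCP pose, the force and the opening at its end, in the units of the state.
- env.observe(): the state, without advancing time (a new reading comes with each control period).
- eyes.grab_frame(name): name is "scene" or "top" or "wrist"; returns the picture (480x640x3 uint8, red, green, blue); there is no depth.
- eyes.calibration(name): a dict with "vfov" (degrees; the focal length in pixels is half the picture's height over the tangent of half this angle, whatever the lens; pixels are square), "cx", "cy" (the principal point, pixels), "k1" (the pictures are not rectified: a ray, as slopes to the right and down, at radius r is drawn at 1 + k1 r^2 times it, then the intrinsics apply), "eye" and "orientation" of the camera in the world. Camera axes: x right, y up, looking along -z (the intrinsics and any distortion apply to the point x, -y, -z); pixel columns grow to the right and rows downward; lengths in m; the calibration is good to about 2 mm. A picture is of the moment at which its call begins: read the wrist's pose just before it. calibration takes no time and is no camera call; for the wrist camera it gives the pose at the moment of the call.
- env.close_job(): hands the job in, once; it reports no verdict.
The state is a dict: "t": time; "joint_positions": joint angles; "joint_velocities": joint speeds; "tau": joint torques, N m; "tcp_pos": TCP position; "tcp_rot": TCP orientation; "wrist_force": force on the tool from outside, world axes, zero at the start; "ft_torque": the same for the moment, N m; "gripper_width": finger opening in m.
Only numpy, scipy, OpenCV 4.12 (cv2) and the standard library are available. Lean on these libraries where they do the work, as an engineer would, in place of code of your own. Each camera call takes 0.05 s, during which the arm holds its last target.

## Working session

There is one attempt and no reset: what is moved stays moved. The work goes in short steps, Python scripts to look and compute and a tool call to move; the robot and the scene stay as the last step left them, time stands still between calls to the robot, and variables do not carry over. Pictures are saved under pics/ and viewed, and the job is handed in when it is done.

Besides the shell and the picture viewer there is one more tool, called as name(argument=value, ...), one argument or row to a line, values as JSON. play_rows: Moves the arm, as the interface text tells. Its arguments: {"type":"object","properties":{"series":{"type":"array"}},"required":["series"]}

```bash
ls; mkdir -p pics
python3 - <<'E'
from cell import env, eyes
import cv2
print(env.observe())
for n in ("scene","top","wrist"):
    print(n,eyes.calibration(n))
    cv2.imwrite(f"pics/{n}0.png",eyes.grab_frame(n)[:,:,::-1])
E
```

```text
pics
{'t': 0.0, 'joint_positions': array([-1.39076291,  0.6293356 ,  0.03846884,  1.51832706, -0.02696968,
        0.99628781, -0.01999749]), 'joint_velocities': array([-0.00082948,  0.00020149, -0.00033752,  0.00014313,  0.00040151,
       -0.00016039, -0.00112451]), 'tau': array([ 5.63583999e-04, -5.49710405e+01,  1.14336602e+00, -1.86643660e+01,
       -5.22864726e-02,  2.34660931e-02,  1.54786057e-04]), 'tcp_pos': array([0.15802649, 0.62983326, 0.20457454]), 'tcp_rot': array([ 5.90541881e-04,  7.88468603e-01,  6.15074317e-01, -7.04971447e-04]), 'wrist_force': array([ 0.01848767, -0.25372798,  0.27386874]), 'ft_torque': array([ 0.04387626, -0.00954963,  0.01867321]), 'gripper_width': 0.09413552889961001}
scene {'vfov': 57.04214190781794, 'cx': 316.2785077391257, 'cy': 242.99012514065763, 'k1': 0.026920122213245416, 'eye': array([0.90599421, 0.35918808, 0.82278369]), 'orientation': array([0.39141146, 0.11749099, 0.28036058, 0.86855678])}
top {'vfov': 54.9650339017604, 'cx': 321.6903309717564, 'cy': 239.8518164138547, 'k1': -0.06029161432298236, 'eye': array([0.37247469, 0.00239609, 1.31131311]), 'orientation': array([-0.70528285, -0.03550196,  0.0415133 ,  0.70681847])}
wrist {'vfov': 63.88430167686101, 'cx': 325.26314103242555, 'cy': 240.70525262330273, 'k1': -0.016201723438625845, 'eye': array([0.08059519, 0.65026658, 0.38465451]), 'orientation': array([ 0.7809839 , -0.11068212, -0.08468351,  0.60880401])}
```

View pics/scene0.png

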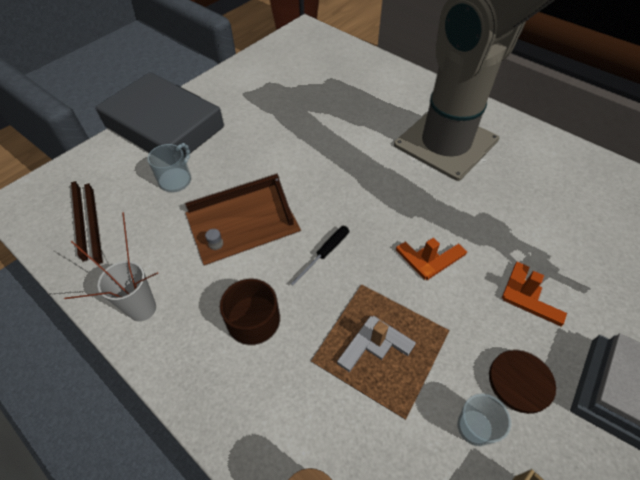

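View pics/top0.png

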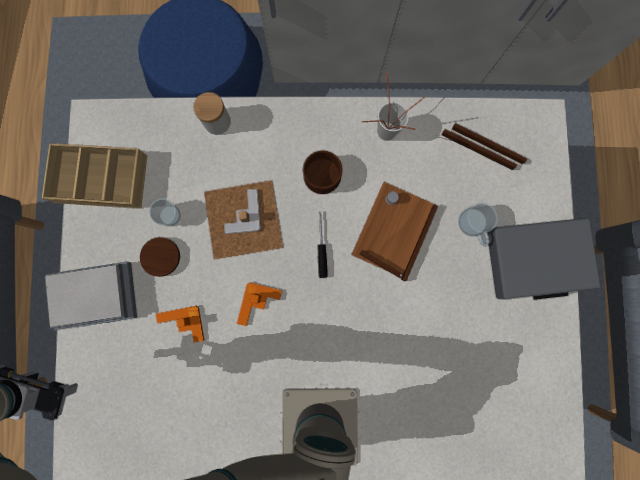

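View pics/wrist0.png

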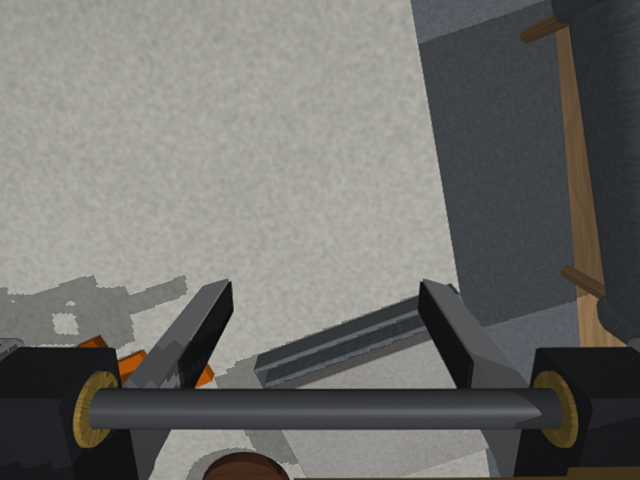

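The scene view shows the tray around (240,220) and the square on the mat around (378,340). In the top view they are at (397,230) and (243,215). The orange look-alikes are nearer the robot. I'll zoom in next.

```bash
cat > h.py <<'E'
import numpy as np, cv2
from cell import env, eyes
from scipy.spatial.transform import Rotation as R
from scipy.optimize import least_squares
def cal(n):
    c=dict(eyes.calibration(n)); q=c['orientation']; c['R']=R.from_quat([q[1],q[2],q[3],q[0]]).as_matrix(); c['f']=240/np.tan(np.radians(c['vfov']/2)); return c
def proj(c,P):
    P=np.atleast_2d(P); d=(P-c['eye'])@c['R']; x=d[:,0]/-d[:,2]; y=-d[:,1]/-d[:,2]; s=1+c['k1']*(x*x+y*y)
    return np.c_[c['cx']+c['f']*x*s, c['cy']+c['f']*y*s]
def ray(c,uv):
    xd=(np.array(uv,float)-[c['cx'],c['cy']])/c['f']; x=xd.copy()
    for _ in range(20): x=xd/(1+c['k1']*(x@x))
    d=c['R']@np.array([x[0],-x[1],-1]); return c['eye'],d
def onz(c,uv,z):
    e,d=ray(c,uv); return e+d*(z-e[2])/d[2]
def crop(n,img,x0,y0,w,h,s):
    cv2.imwrite(n,cv2.resize(img[y0:y0+h,x0:x0+w],None,fx=s,fy=s,interpolation=cv2.INTER_CUBIC))
E
python3 - <<'E'
from h import *
t=cv2.imread('pics/top0.png'); s=cv2.imread('pics/scene0.png')
crop('pics/t_tray.png',t,340,170,110,120,5)
crop('pics/t_sq.png',t,195,170,100,100,6)
crop('pics/s_tray.png',s,170,160,140,110,5)
crop('pics/s_sq.png',s,305,280,150,140,4)
E
```

```text
(no output)
```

View pics/t_tray.png

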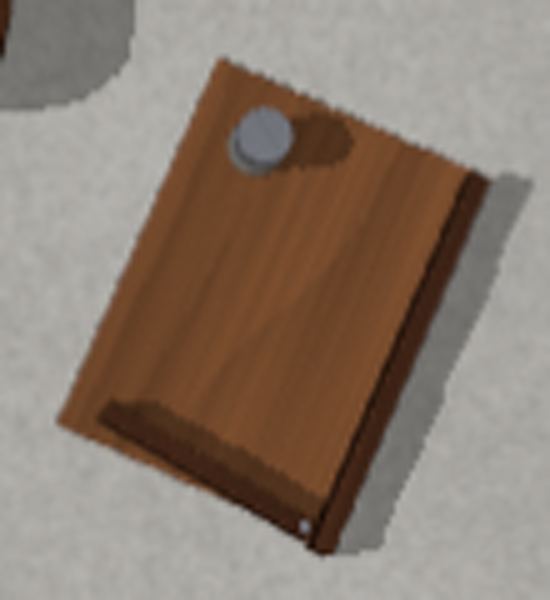

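View pics/t_sq.png

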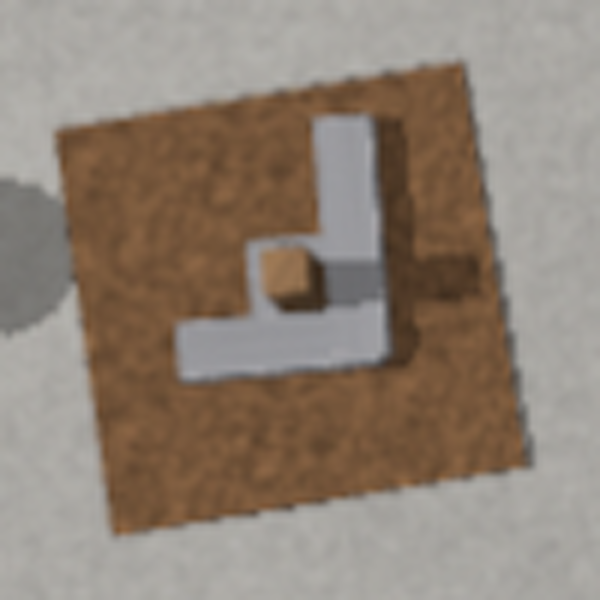

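View pics/s_tray.png

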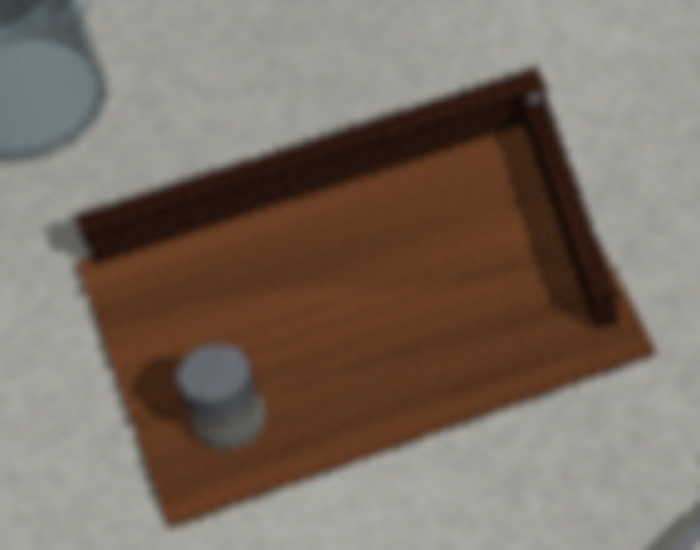

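View pics/s_sq.png

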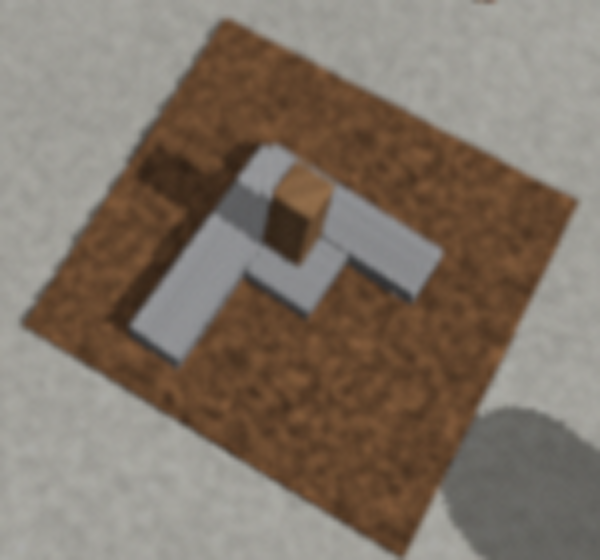

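```bash
cat > fit.py <<'E'
from h import *
def px(pts,x0,y0,s): return (np.array(pts,float)+.5)/s-.5+[x0,y0]
def pose_pts(p,L):
    c,s=np.cos(p[2]),np.sin(p[2]); return np.c_[p[0]+c*L[:,0]-s*L[:,1],p[1]+s*L[:,0]+c*L[:,1],L[:,2]+p[3]]
def fit(obs,z0,p0,fz=False):
    # obs: list (cal, uv Nx2, L Nx3)
    def f(p):
        q=np.r_[p[:3], p[3] if fz else z0]
        return np.concatenate([(proj(c,pose_pts(q,np.array(L,float)))-uv).ravel() for c,uv,L in obs])
    r=least_squares(f,np.r_[p0,z0] if fz else p0,loss='soft_l1'); return r.x,f(r.x)
E
python3 - <<'E'
from fit import *
T=cal('top');S=cal('scene')
a=[.117,.082,.006];b=[-.117,.082,.006]
rt=[.110,-.075,.032]; rto=[.110,-.087,.032]
ot=(T,px([(220,58),(62,422)],340,170,5),[a,b])
os_=(S,px([(170,525),(655,350),(95,262)],170,160,5),[a,b,[.110,-.075,.006]])
for fz in (0,1):
  for o in ([ot],[os_],[ot,os_]):
    if fz and len(o)<2: continue
    p,r=fit(o,0,[.5,-.1,-.4],fz); print('tray',p,np.round(r,1))
# square
h=[-.034,-.038,.014]
tl=[.082,-.038,.014];tl2=[.082,-.010,.014];st=[-.038,.062,.014];st2=[-.010,.062,.014]
g=[[.011,.011,.07],[.011,-.011,.07],[-.011,.011,.07],[-.011,-.011,.07]]
ot=(T,px([(375,116),(313,122),(182,382),(176,325)],195,170,6),[tl,tl2,st,st2])
os_=(S,px([(130,328),(180,358),(442,250),(412,296)],305,280,4),[tl,tl2,st,st2])
for fz in (0,1):
  for o in ([ot],[os_],[ot,os_]):
    if fz and len(o)<2: continue
    p,r=fit(o,0.004,[.55,.2,0],fz); print('sq',p,np.round(r,1))
M=[[.1,.1,.004],[.1,-.1,.004],[-.1,-.1,.004],[-.1,.1,.004]]
p,r=fit([(T,px([(58,132),(465,62),(530,467),(115,533)],195,170,6),M),(S,px([(405,557),(24,322),(225,17),(578,200)],305,280,4),M)],0,[.55,.2,.1]);print('mat',p,np.round(r,1))
E
```

```text
tray [ 0.54706793 -0.21671617 -0.41769084] [ 0.2 -0.5 -0.2  0.5]
tray [ 0.54768858 -0.21193409 -0.43163478] [-0.6 -0.4  0.7 -0.2 -0.   0.7]
tray [ 0.54692818 -0.21372606 -0.42765881] [-0.4 -0.5 -1.5  0.1 -0.7 -1.   0.4 -0.9 -0.3  0.3]
tray [ 0.54620723 -0.21596382 -0.42805786 -0.00538257] [ 0.2  0.1 -0.9  0.5 -0.6 -0.5  0.  -0.2 -0.1  1. ]
sq [0.57575325 0.20684632 0.08651412] [-0.2 -0.   0.3 -0.2 -0.2  0.2  0.1 -0. ]
sq [0.58010489 0.20923983 0.09432899] [-0.4 -0.4 -0.4  0.8  0.3 -0.1  0.5 -0.3]
sq [0.57865121 0.20836219 0.0928122 ] [-0.9 -1.1 -0.4 -1.2 -0.6 -0.7 -0.3 -0.9 -0.3 -1.3 -0.3 -0.1  0.3 -0.9
  0.6 -1.1]
sq [ 0.57718308  0.20806984  0.09100625 -0.0037437 ] [-0.4  0.   0.2 -0.1 -0.   0.2  0.3 -0.  -0.  -0.5 -0.2  0.6 -0.   0.1
  0.2 -0.1]
mat [0.57761016 0.21820999 0.16566169] [-1.  -1.1 -0.6 -0.8 -0.6 -0.5 -0.8  0.2 -0.3 -0.4 -0.5 -0.3 -0.1 -1.2
  0.4 -0.8]
```

play_rows(
  series=[
    {"hand": 1, "travel": [0.026, -0.026, 0], "twist": -7.1},
    {"hand": 1, "travel": [0.026, -0.026, 0], "twist": -7.1},
    {"hand": 1, "travel": [0.026, -0.026, 0], "twist": -7.1},
    {"hand": 1, "travel": [0.026, -0.026, 0], "twist": -7.1},
    {"hand": 1, "travel": [0.026, -0.026, 0], "twist": -7.1},
    {"hand": 1, "travel": [0.026, -0.026, 0], "twist": -7.1},
    {"hand": 1, "travel": [0.026, -0.026, 0], "twist": -7.1},
    {"hand": 1, "travel": [0.026, -0.026, 0], "twist": -7.1},
  ],
)

```text
t: 0.82
tcp_pos: [0.367, 0.421, 0.2055]
tcp_rot: [-0.0, 0.987, 0.163, -0.0]
wrist_force: [0.6, 0.4, -0.3]
gripper_width: 0.0936
```

play_rows(
  series=[
    {"hand": 1, "travel": [0.026, -0.026, 0], "twist": -7.1},
    {"hand": 1, "travel": [0.026, -0.026, 0], "twist": -6.7},
    {"hand": 1, "travel": [0.026, -0.026, 0], "twist": 0},
    {"hand": 1, "travel": [0.026, -0.026, 0], "twist": 0},
    {"hand": 1, "travel": [0.026, -0.026, 0], "twist": 0},
    {"hand": 1, "travel": [0.026, -0.026, 0], "twist": 0},
    {"hand": 1, "travel": [0, 0, 0], "twist": 0},
    {"hand": 1, "travel": [0, 0, 0], "twist": 0},
  ],
)

```text
t: 1.48
tcp_pos: [0.5236, 0.2638, 0.2053]
tcp_rot: [0.001, 0.999, 0.044, 0.0]
wrist_force: [-0.6, 0.5, -1.1]
gripper_width: 0.094
```

Run:
```python
from h import *
o=env.observe();print(o['t'],o['tcp_pos'],o['tcp_rot'],o['wrist_force'],o['joint_positions'])
import pickle
c=cal('wrist');im=eyes.grab_frame('wrist')[:,:,::-1];cv2.imwrite('pics/w1.png',im);pickle.dump(c,open('w1.pkl','wb'))
print(c['eye'],proj(c,o['tcp_pos']),proj(c,[.577,.208,.074]))
```

```text
1.4833 [0.5236163  0.26379742 0.20528314] [5.20171749e-04 9.99042933e-01 4.37370699e-02 1.30785486e-04] [-0.57746505  0.47046765 -1.13579495] [-0.75713993  0.56165277  0.38087566  1.70870388 -0.25020061  0.91966067
 -0.18917519]
[0.51719892 0.34470221 0.38519331] [[324.1655486 295.8095572]] [[379.67218993 296.81768506]]
```

View pics/w1.png

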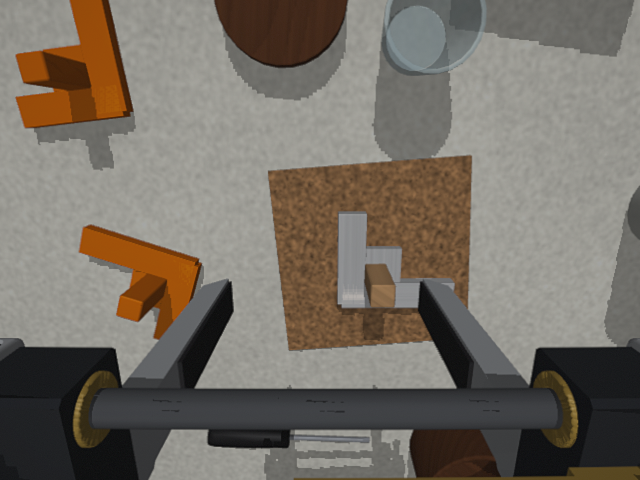

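The wrist view shows the square's short leg pointing up the picture, the post top near (382,294), the heel near (341,305) and the mat corner at (289,350). I'll zoom in to fit.

Run:
```python
from h import *
im=cv2.imread('pics/w1.png'); crop('pics/w1c.png',im,325,200,140,115,5)
```

```text
(no output)
```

View pics/w1c.png

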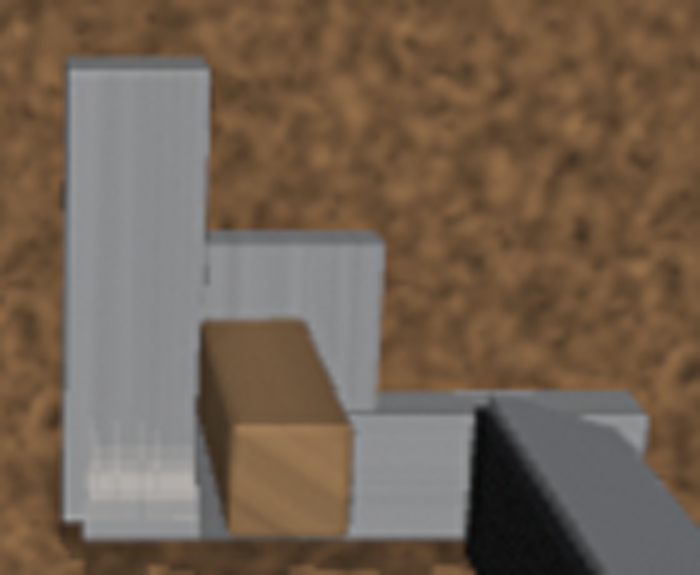

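Run:
```python
from fit import *
import pickle
W=pickle.load(open('w1.pkl','rb'));T=cal('top');S=cal('scene')
tl=[.082,-.038,.014];tl2=[.082,-.010,.014];st=[-.038,.062,.014];st2=[-.010,.062,.014]
g=[[-.011,.011,.07],[.011,.011,.07],[.011,-.011,.07],[-.011,-.011,.07]]
ow=(W,px([(67,70),(208,68),(648,413),(231,424),(350,424),(346,535),(231,533)],325,200,5),[st,st2,tl2]+g)
ot=(T,px([(375,116),(313,122),(182,382),(176,325)],195,170,6),[tl,tl2,st,st2])
os_=(S,px([(130,328),(180,358),(442,250),(412,296)],305,280,4),[tl,tl2,st,st2])
for o,fz in (([ow],0),([ow],1),([ow,ot,os_],0),([ow,ot,os_],1)):
    p,r=fit(o,0.004,[.55,.2,0],fz); print('sq',p,np.degrees(p[2]),np.round(r,1))
```

```text
sq [0.57931877 0.20922839 0.08803449] 5.04400445290727 [-0.2 -0.3  0.3  0.  -0.1 -0.3 -0.5 -0.3  1.  -0.3  0.6  0.5 -1.2  1. ]
sq [0.57970802 0.20853181 0.08863106 0.00199136] 5.078185792880278 [-0.  -0.   0.4  0.3 -0.5 -0.4 -0.4 -0.4  0.9 -0.4  0.5  0.3 -1.1  0.7]
sq [0.5792353  0.20911997 0.08835944] 5.062623270156454 [-0.4 -0.2  0.2  0.1 -0.2 -0.3 -0.6 -0.2  0.9 -0.2  0.5  0.6 -1.3  1.1
 -1.1 -1.2 -0.5 -1.4 -1.  -0.9 -0.6 -1.2 -0.3 -1.  -0.4  0.2  0.5 -0.3
  0.7 -0.5]
sq [0.57953472 0.20843002 0.08978267 0.00167715] 5.144167895389812 [-0.3  0.   0.1  0.3 -0.7 -0.6 -0.6 -0.4  0.6 -0.5  0.3  0.2 -1.4  0.7
 -0.8 -1.2 -0.2 -1.3 -0.5 -0.9 -0.2 -1.2 -0.6 -0.6 -0.8  0.6 -0.1  0.
  0.1 -0.2]
```

play_rows(
  series=[
    {"hand": 1, "travel": [0.019, -0.018, 0], "twist": 0},
    {"hand": 1, "travel": [0.019, -0.018, 0], "twist": 0},
    {"hand": 1, "travel": [0.018, -0.018, 0], "twist": 0},
    {"hand": 1, "travel": [0, 0, -0.035], "twist": 0},
    {"hand": 1, "travel": [0, 0, -0.035], "twist": 0},
    {"hand": 1, "travel": [0, 0, -0.02], "twist": 0},
    {"hand": 1, "travel": [0, 0, 0], "twist": 0},
    {"hand": 1, "travel": [0, 0, 0], "twist": 0},
  ],
)

```text
t: 2.2
tcp_pos: [0.5765, 0.2142, 0.1147]
tcp_rot: [-0.0, 0.999, 0.048, -0.001]
wrist_force: [-0.1, -0.1, 0.5]
gripper_width: 0.0939
```

Run:
```python
from h import *
o=env.observe();print(o['t'],o['tcp_pos'],o['tcp_rot'],o['wrist_force'])
import pickle
c=cal('wrist');im=eyes.grab_frame('wrist')[:,:,::-1];cv2.imwrite('pics/w2.png',im);pickle.dump(c,open('w2.pkl','wb'))
print(c['eye'],proj(c,o['tcp_pos']),proj(c,[.5793,.209,.074]))
```

```text
2.2 [0.57654409 0.21418145 0.11472475] [-3.99285029e-05  9.98863906e-01  4.76350656e-02 -1.34037797e-03] [-0.07784422 -0.10495955  0.5183487 ]
[0.57001894 0.29486811 0.29472648] [[324.20489661 295.82934826]] [[328.27360537 276.46878783]]
```

View pics/w2.png

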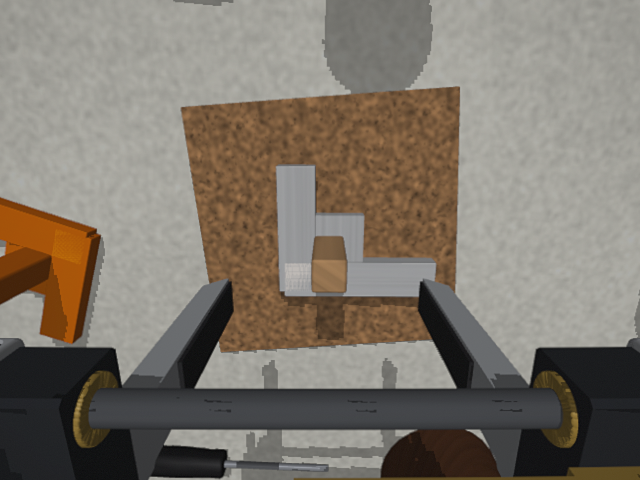

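The post top at (330,277) matches the prediction of (328,276). Descending now.

play_rows(
  series=[
    {"hand": 1, "travel": [0.003, -0.005, -0.028], "twist": 0},
    {"hand": 1, "travel": [0, 0, -0.03], "twist": 0},
    {"hand": 1, "travel": [0, 0, -0.017], "twist": 0},
    {"hand": 1, "travel": [0, 0, -0.007], "twist": 0},
    {"hand": 1, "travel": [0, 0, 0], "twist": 0},
    {"hand": 1, "travel": [0, 0, 0], "twist": 0},
    {"hand": 1, "travel": [0, 0, 0], "twist": 0},
  ],
)

```text
t: 2.83
tcp_pos: [0.5827, 0.2082, 0.0355]
tcp_rot: [-0.001, 0.999, 0.047, 0.002]
wrist_force: [0.1, 0.8, 0.7]
gripper_width: 0.094
```

Run:
```python
from h import *
o=env.observe();print(o['t'],o['tcp_pos'],o['tcp_rot'],o['wrist_force'])
cv2.imwrite('pics/w3.png',eyes.grab_frame('wrist')[:,:,::-1])
c=cal('wrist'); print(proj(c,o['tcp_pos']))
```

```text
2.8333 [0.58267931 0.20819196 0.03551833] [-5.57789365e-04  9.98914609e-01  4.65442443e-02  1.71061912e-03] [0.13186122 0.79325269 0.66546092]
[[324.39498575 295.79677632]]
```

View pics/w3.png

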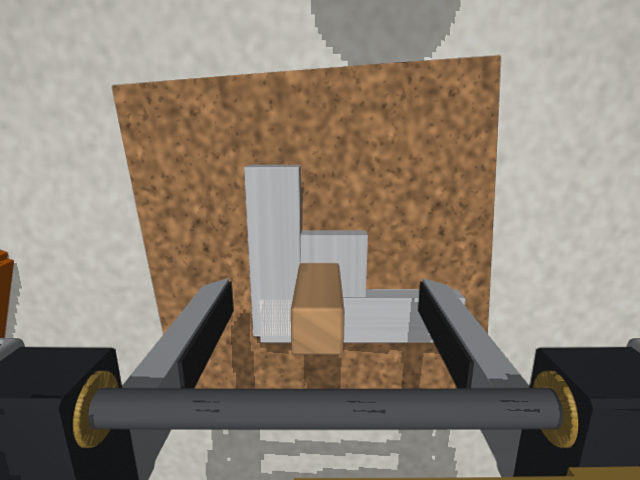

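The post is centred near column 318 and the jaws near 324, so I shift −3 mm in x and close.

play_rows(
  series=[
    {"hand": 1, "travel": [-0.003, 0, 0], "twist": 0},
    {"hand": 0, "travel": [0, 0, 0], "twist": 0},
    {"hand": -0.3, "travel": [0, 0, 0], "twist": 0},
    {"hand": -1, "travel": [0, 0, 0], "twist": 0},
    {"hand": -1, "travel": [0, 0, 0], "twist": 0},
    {"hand": -1, "travel": [0, 0, 0], "twist": 0},
    {"hand": -1, "travel": [0, 0, 0], "twist": 0},
    {"hand": -1, "travel": [0, 0, 0], "twist": 0},
  ],
)

```text
t: 3.55
tcp_pos: [0.5781, 0.2074, 0.0334]
tcp_rot: [0.0, 0.999, 0.046, -0.0]
wrist_force: [-0.5, 0.4, 0.8]
gripper_width: 0.0505
```

play_rows(
  series=[
    {"hand": -1, "travel": [0, 0, 0], "twist": 0},
    {"hand": -1, "travel": [0, 0, 0], "twist": 0},
    {"hand": -1, "travel": [0, 0, 0], "twist": 0},
    {"hand": -1, "travel": [0, 0, 0], "twist": 0},
  ],
)

```text
t: 3.88
tcp_pos: [0.5782, 0.2075, 0.0335]
tcp_rot: [-0.0, 0.999, 0.046, 0.0]
wrist_force: [0.4, 0.9, 0.9]
gripper_width: 0.0241
```

play_rows(
  series=[
    {"hand": -1, "travel": [0, 0, 0], "twist": 0},
    {"hand": -1, "travel": [0, 0, 0], "twist": 0},
    {"hand": -1, "travel": [0, 0, 0], "twist": 0},
    {"hand": -1, "travel": [0, 0, 0], "twist": 0},
  ],
)

```text
t: 4.22
tcp_pos: [0.5783, 0.2075, 0.0335]
tcp_rot: [-0.0, 0.999, 0.046, 0.0]
wrist_force: [0.2, -0.6, -1.1]
gripper_width: 0.0221
```

play_rows(
  series=[
    {"hand": -1, "travel": [0, 0, 0.015], "twist": 0},
    {"hand": -1, "travel": [0, 0, 0.03], "twist": 0},
    {"hand": -1, "travel": [0, 0, 0.035], "twist": 0},
    {"hand": -1, "travel": [0, 0, 0.02], "twist": 0},
    {"hand": -1, "travel": [0, 0, 0], "twist": 0},
    {"hand": -1, "travel": [0, 0, 0], "twist": 0},
  ],
)

```text
t: 4.72
tcp_pos: [0.5784, 0.2078, 0.1342]
tcp_rot: [-0.0, 0.999, 0.046, 0.001]
wrist_force: [-0.3, -1.0, -1.9]
gripper_width: 0.0215
```

Run:
```python
from h import *
o=env.observe();print(o['t'],o['tcp_pos'],o['tcp_rot'],o['wrist_force'],o['ft_torque'])
import pickle
c=cal('wrist');pickle.dump((c,o['tcp_pos'],o['tcp_rot']),open('w4.pkl','wb'))
im=eyes.grab_frame('wrist')[:,:,::-1];cv2.imwrite('pics/w4.png',im)
crop('pics/w4c.png',im,230,130,200,150,4)
```

```text
4.7167 [0.57835704 0.20775498 0.13417524] [-3.97012833e-04  9.98919800e-01  4.64609356e-02  6.76620155e-04] [-0.26935544 -0.97284971 -1.90625712] [-0.07029494  0.10252662  0.05759111]
```

View pics/w4.png

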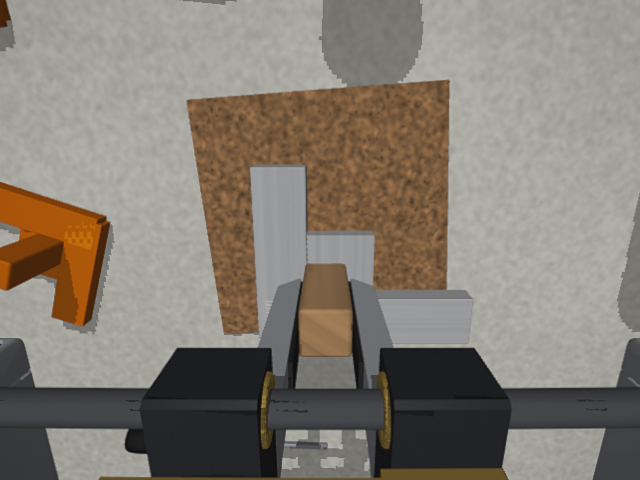

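The square is lifted and held, with the post between the jaws at (300–351, 309–355) and the legs visible. Next I measure its pose in the hand.

Run:
```python
from fit import *
import pickle
W,t,q=pickle.load(open('w4.pkl','rb'))
tl2=[.082,-.010,.014];st=[-.038,.062,.014];st2=[-.010,.062,.014]
tl=[.082,-.038,.014]
g=[[-.011,.011,.07],[.011,.011,.07],[.011,-.011,.07],[-.011,-.011,.07]]
ow=(W,np.array([(251,167),(305,166),(471,298),(470,342),(302,309),(351,309),(351,355),(300,355)],float),[st,st2,tl2,tl]+g)
for z in (1,0):
  p,r=fit([ow],t[2]-.031,[.578,.208,.09],z);print(p,np.degrees(p[2]),np.round(r,1))
print(t, t[2]-.0335+.004)
```

```text
[0.57894184 0.2085959  0.09145769 0.10227506] 5.24013966939513 [-0.4  0.2  0.8  1.2  0.7 -0.4 -3.5 -0.1 -3.6 -1.1  1.9 -1.1  0.8  0.6
 -0.6  0.6]
[0.57894193 0.20894562 0.09244246] 5.296562954749867 [-0.8 -0.3  0.6  0.6  1.5 -0.4 -2.7  0.1 -3.7 -0.8  2.1 -0.9  1.   1.1
 -0.6  1.1]
[0.57835704 0.20775498 0.13417524] 0.10467523600581577
```

View pics/w4c.png

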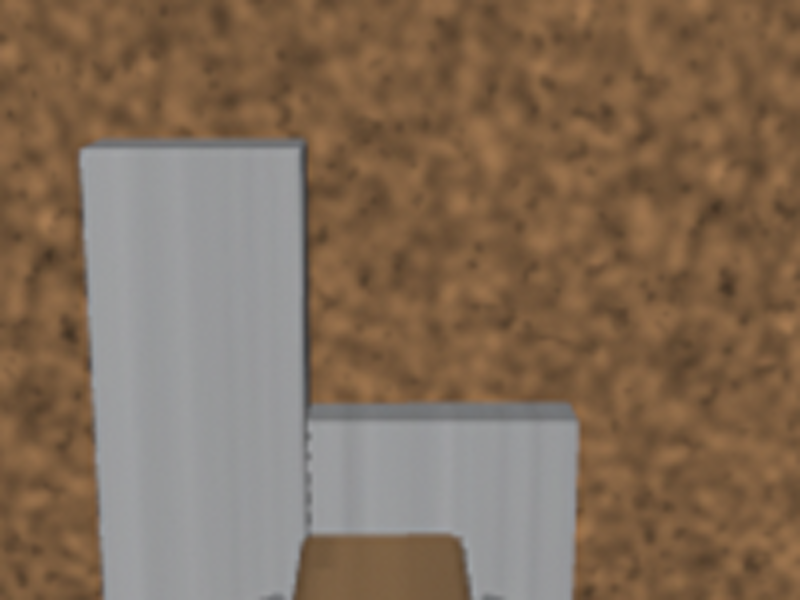

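Run:
```python
from fit import *
import pickle
W,t,q=pickle.load(open('w4.pkl','rb'))
Rt=R.from_quat([q[1],q[2],q[3],q[0]]).as_matrix()
eo=Rt.T@(W['eye']-t); Ro=Rt.T@W['R']
tp=np.array([.5465,-.2145,-.428,0]); 
names=['corner','endtip100','side_end','board-+','board++']
L=np.array([[-.11,-.075,.032],[-.11,.04,.032],[.11,-.075,.032],[-.117,.082,.006],[.117,.082,.006]])
P=pose_pts(tp,L)
dy=-.428-np.radians(5.27)
Rn=R.from_euler('z',dy).as_matrix()@Rt
for tx in (-.05,0,.04,.08):
  for ty in (-.1,-.06,-.02,.03):
    tc=pose_pts(np.array([*tp[:3],.2]),np.array([[tx,ty,0]]))[0]
    c=dict(W); c['R']=Rn@Ro; c['eye']=tc+Rn@eo
    print(tx,ty,np.round(tc,3),np.round(proj(c,P)).astype(int).tolist())
```

```text
-0.05 -0.1 [ 0.46  -0.285  0.2  ] [[259, 194], [252, 56], [500, 194], [247, 9], [516, 10]]
-0.05 -0.06 [ 0.476 -0.248  0.2  ] [[261, 236], [254, 107], [495, 236], [249, 59], [511, 60]]
-0.05 -0.02 [ 0.493 -0.212  0.2  ] [[262, 276], [257, 155], [490, 276], [252, 106], [505, 107]]
-0.05 0.03 [ 0.513 -0.166  0.2  ] [[265, 323], [259, 210], [484, 323], [254, 162], [499, 162]]
0 -0.1 [ 0.505 -0.305  0.2  ] [[204, 194], [192, 57], [445, 194], [190, 10], [459, 10]]
0 -0.06 [ 0.522 -0.269  0.2  ] [[207, 236], [196, 107], [442, 236], [194, 60], [455, 60]]
0 -0.02 [ 0.538 -0.233  0.2  ] [[211, 276], [200, 155], [438, 276], [198, 107], [451, 107]]
0 0.03 [ 0.559 -0.187  0.2  ] [[215, 323], [205, 210], [434, 323], [202, 162], [447, 162]]
0.04 -0.1 [ 0.541 -0.322  0.2  ] [[160, 194], [144, 57], [401, 194], [144, 10], [413, 9]]
0.04 -0.06 [ 0.558 -0.286  0.2  ] [[165, 237], [150, 108], [399, 236], [149, 60], [411, 59]]
0.04 -0.02 [ 0.575 -0.249  0.2  ] [[170, 276], [155, 155], [397, 276], [154, 107], [408, 106]]
0.04 0.03 [ 0.595 -0.204  0.2  ] [[175, 323], [162, 210], [394, 323], [161, 162], [405, 162]]
0.08 -0.1 [ 0.578 -0.339  0.2  ] [[116, 194], [97, 57], [357, 194], [98, 11], [367, 9]]
0.08 -0.06 [ 0.594 -0.302  0.2  ] [[123, 237], [104, 108], [356, 236], [105, 60], [366, 59]]
0.08 -0.02 [ 0.611 -0.266  0.2  ] [[129, 276], [111, 155], [356, 276], [111, 107], [365, 106]]
0.08 0.03 [ 0.632 -0.22   0.2  ] [[136, 323], [119, 210], [354, 323], [119, 162], [363, 162]]
```

play_rows(
  series=[
    {"hand": -1, "travel": [0, -0.02, 0.025], "twist": -2},
    {"hand": -1, "travel": [0, -0.03, 0.02], "twist": -2},
    {"hand": -1, "travel": [0, -0.033, 0.02], "twist": -2},
    {"hand": -1, "travel": [0, -0.033, 0], "twist": -2},
    {"hand": -1, "travel": [0, -0.033, 0], "twist": -2},
    {"hand": -1, "travel": [0, -0.033, 0], "twist": -2},
    {"hand": -1, "travel": [0, -0.033, 0], "twist": -2},
    {"hand": -1, "travel": [0, -0.033, 0], "twist": -2},
  ],
)

```text
t: 5.43
tcp_pos: [0.5764, -0.0417, 0.1963]
tcp_rot: [0.0, 0.996, -0.094, -0.002]
wrist_force: [0.4, -0.6, -2.4]
gripper_width: 0.0219
```

play_rows(
  series=[
    {"hand": -1, "travel": [0, -0.033, 0], "twist": -2},
    {"hand": -1, "travel": [0, -0.033, 0], "twist": -2},
    {"hand": -1, "travel": [0, -0.033, 0], "twist": -2},
    {"hand": -1, "travel": [0, -0.033, 0], "twist": -2},
    {"hand": -1, "travel": [0, -0.033, 0], "twist": -2},
    {"hand": -1, "travel": [0, -0.033, 0], "twist": -2},
    {"hand": -1, "travel": [0, -0.015, 0], "twist": -1.8},
    {"hand": -1, "travel": [0, 0, 0], "twist": 0},
  ],
)

```text
t: 6.1
tcp_pos: [0.5757, -0.2585, 0.1966]
tcp_rot: [0.002, 0.976, -0.216, -0.001]
wrist_force: [-0.3, -0.1, -1.7]
gripper_width: 0.0219
```

play_rows(
  series=[
    {"hand": -1, "travel": [0, 0, 0], "twist": 0},
    {"hand": -1, "travel": [0, 0, 0], "twist": 0},
    {"hand": -1, "travel": [0, 0, 0], "twist": 0},
  ],
)

```text
t: 6.35
tcp_pos: [0.5784, -0.2507, 0.1976]
tcp_rot: [-0.001, 0.978, -0.211, -0.001]
wrist_force: [0.0, -0.1, -1.7]
gripper_width: 0.0218
```

Run:
```python
from h import *
o=env.observe();print(o['t'],o['tcp_pos'],o['tcp_rot'],o['wrist_force'],o['joint_positions'])
import pickle
c=cal('wrist');pickle.dump((c,o['tcp_pos'],o['tcp_rot']),open('w5.pkl','wb'))
im=eyes.grab_frame('wrist')[:,:,::-1];cv2.imwrite('pics/w5.png',im)
```

```text
6.35 [ 0.57842341 -0.25074676  0.19764859] [-9.92392264e-04  9.77585752e-01 -2.10533835e-01 -7.85825543e-04] [ 0.0355115  -0.1334674  -1.73531851] [ 0.07668169  0.6542034   0.49190907  1.59130384 -0.35333482  0.98769041
  0.25545131]
```

View pics/w5.png

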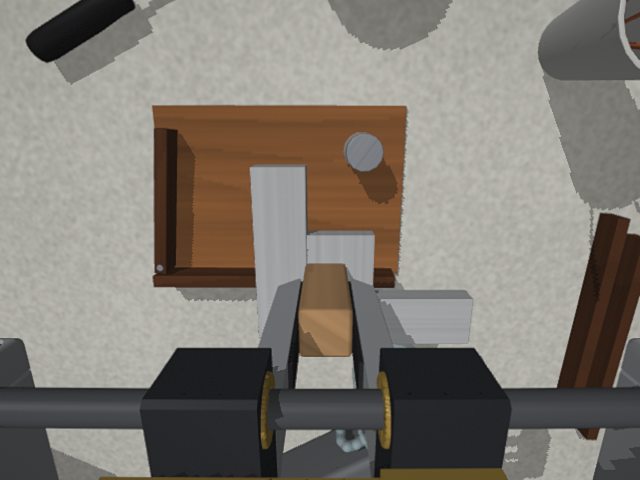

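Tray seen: the corner is near (167,273), the end rail tip is at (155–177,129), the board corners are at (153,107) and (406,107), and the side rail's far end is at about (394,271). I'll zoom in.

Run:
```python
from h import *
im=cv2.imread('pics/w5.png'); crop('pics/w5a.png',im,140,95,120,100,6); crop('pics/w5b.png',im,140,200,120,95,6); crop('pics/w5c.png',im,370,95,60,200,3)
```

```text
(no output)
```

View pics/w5a.png

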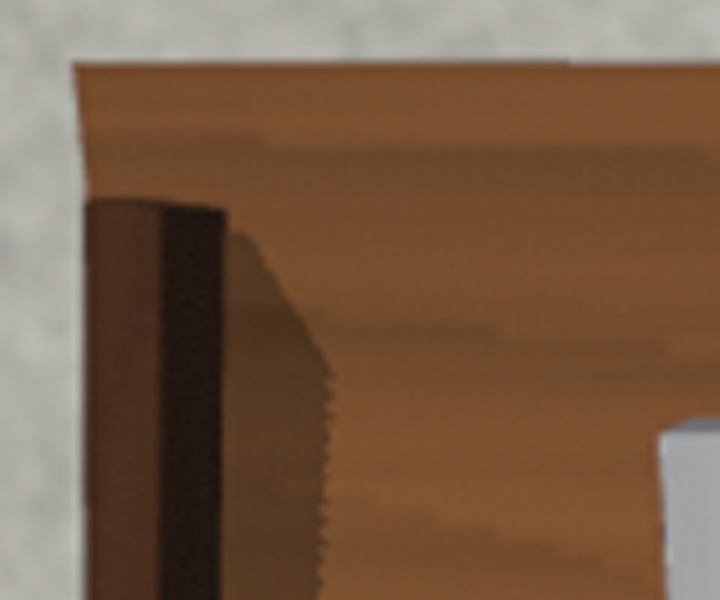

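View pics/w5b.png

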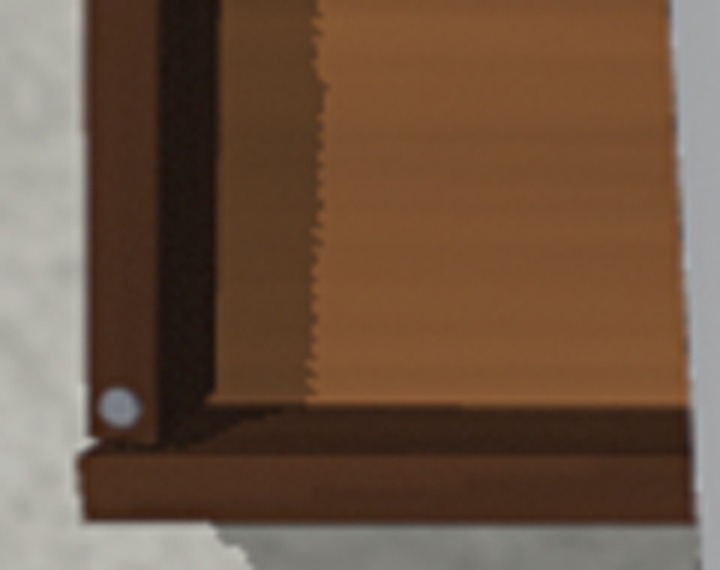

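View pics/w5c.png

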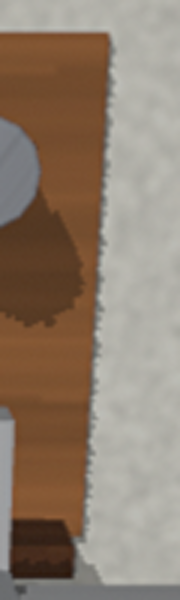

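Run:
```python
from fit import *
import pickle
W,t,q=pickle.load(open('w5.pkl','rb'))
T=cal('top');S=cal('scene')
uv=np.r_[px([(75,63)],140,95,6),px([(108,34)],370,95,3),px([(208,402),(157,450)],140,200,6)]
ow=(W,uv,[[-.117,.082,.006],[.117,.082,.006],[-.11,-.075,.006],[-.11,-.075,.032]])
a=[.117,.082,.006];b=[-.117,.082,.006]
ot=(T,px([(220,58),(62,422)],340,170,5),[a,b])
os_=(S,px([(170,525),(655,350),(95,262)],170,160,5),[a,b,[.110,-.075,.006]])
for o in ([ow],[ow,ot,os_]):
  for fz in (0,1):
    p,r=fit(o,0,[.546,-.214,-.43],fz);print(p,np.round(r,1))
    if fz==0:
        P=np.r_[p,0]
        for cp,z in (((160,205),.032),((224,212),.006)):
            w=onz(W,px([cp],140,95,6)[0],z); d=R.from_euler('z',-P[2]).as_matrix()@(w-np.r_[P[:2],0]); d=d-[-.11,-.075,0]; print('endtip in corner',d,np.arctan2(d[0],d[1]))
        print('seat',pose_pts(P,np.array([[-.072,-.037,0]])),np.degrees(P[2]))
```

```text
[ 0.54762953 -0.21329186 -0.43214158] [-1.1 -0.4  0.5  0.2  1.1 -0.4 -0.5  0.8]
endtip in corner [0.01533069 0.13573573 0.032     ] 0.112468541244413
endtip in corner [0.01481061 0.13478306 0.006     ] 0.10944570759047173
seat [[ 0.46675222 -0.21673569  0.        ]] -24.75988877855505
[ 0.54739699 -0.21328091 -0.43221222 -0.00124897] [-0.7 -0.2  0.   0.4  1.4 -0.7 -0.2  0.4]
[ 0.54749868 -0.21326887 -0.43167015] [-1.3 -0.3  0.4  0.2  1.1 -0.3 -0.6  0.9 -0.3 -0.8 -1.8 -0.3 -1.  -0.8
  0.3 -0.5 -0.3  0.3]
endtip in corner [0.0154878  0.13581422 0.032     ] 0.11354616718457303
endtip in corner [0.01496727 0.13486179 0.006     ] 0.110529950476444
seat [[ 0.466623   -0.21675083  0.        ]] -24.732877483858218
[ 0.54723662 -0.21335879 -0.43219632 -0.00157771] [-0.7 -0.  -0.2  0.6  1.4 -0.7 -0.1  0.4 -0.3 -0.6 -1.8 -0.2 -0.8 -0.6
  0.4 -0.2 -0.1  0.6]
```

play_rows(
  series=[
    {"hand": -1, "travel": [-0.021, 0.0084, -0.01], "twist": -0.4},
    {"hand": -1, "travel": [-0.021, 0.0084, -0.02], "twist": 0},
    {"hand": -1, "travel": [-0.021, 0.0084, -0.02], "twist": 0},
    {"hand": -1, "travel": [-0.0214, 0.0085, -0.025], "twist": 0},
    {"hand": -1, "travel": [0, 0, -0.025], "twist": 0},
    {"hand": -1, "travel": [0, 0, -0.025], "twist": 0},
    {"hand": -1, "travel": [0, 0, -0.0126], "twist": 0},
    {"hand": -1, "travel": [0, 0, 0], "twist": 0},
  ],
)

```text
t: 7.07
tcp_pos: [0.4923, -0.2174, 0.0586]
tcp_rot: [-0.001, 0.977, -0.214, -0.002]
wrist_force: [0.2, 0.9, -1.4]
gripper_width: 0.0219
```

play_rows(
  series=[
    {"hand": -1, "travel": [0, 0, 0], "twist": 0},
    {"hand": -1, "travel": [0, 0, 0], "twist": 0},
    {"hand": -1, "travel": [0, 0, 0], "twist": 0},
  ],
)

```text
t: 7.32
tcp_pos: [0.4948, -0.22, 0.0621]
tcp_rot: [0.0, 0.977, -0.215, 0.001]
wrist_force: [-0.6, 0.2, -2.0]
gripper_width: 0.0216
```

Run:
```python
from h import *
o=env.observe();print(o['t'],o['tcp_pos'],o['tcp_rot'],o['wrist_force'],o['ft_torque'])
import pickle
c=cal('wrist');pickle.dump((c,o['tcp_pos'],o['tcp_rot']),open('w6.pkl','wb'))
im=eyes.grab_frame('wrist')[:,:,::-1];cv2.imwrite('pics/w6.png',im)
im=eyes.grab_frame('scene')[:,:,::-1];crop('pics/s6.png',im,170,140,150,120,5)
```

```text
7.3167 [ 0.49484822 -0.2199883   0.06208928] [ 1.77807084e-04  9.76581975e-01 -2.15142223e-01  1.19959640e-03] [-0.55135962  0.22693282 -2.00608631] [-0.07004588  0.14030966  0.04246784]
```

View pics/w6.png

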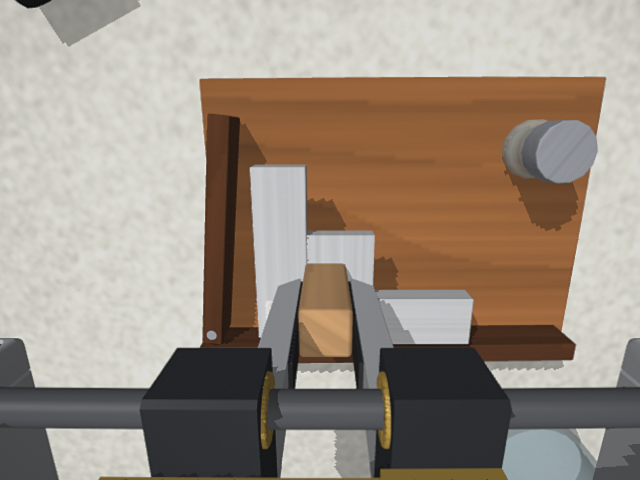

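View pics/s6.png

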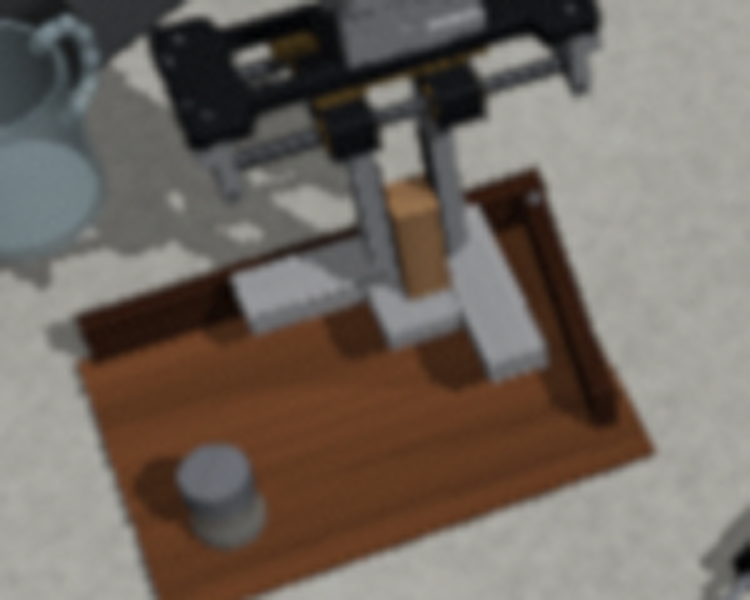

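The square is over the tray, clear of both rails, with the end rail tip at (222,118) and the square's short tip at (250,166). I lower it gently.

play_rows(
  series=[
    {"hand": -1, "travel": [0, 0, -0.008], "twist": 0},
    {"hand": -1, "travel": [0, 0, -0.008], "twist": 0},
    {"hand": -1, "travel": [0, 0, -0.004], "twist": 0},
    {"hand": -1, "travel": [0, 0, -0.002], "twist": 0},
    {"hand": -1, "travel": [0, 0, 0], "twist": 0},
    {"hand": -1, "travel": [0, 0, 0], "twist": 0},
    {"hand": -1, "travel": [0, 0, 0], "twist": 0},
  ],
)

```text
t: 8.0
tcp_pos: [0.4938, -0.22, 0.0389]
tcp_rot: [0.0, 0.976, -0.216, 0.0]
wrist_force: [-0.3, -0.3, -1.9]
gripper_width: 0.0223
```

play_rows(
  series=[
    {"hand": -1, "travel": [0, 0, 0], "twist": 0},
    {"hand": -1, "travel": [0, 0, 0], "twist": 0},
    {"hand": -1, "travel": [0, 0, 0], "twist": 0},
  ],
)

```text
t: 8.25
tcp_pos: [0.4939, -0.2199, 0.0391]
tcp_rot: [0.0, 0.977, -0.215, 0.0]
wrist_force: [-0.4, -0.5, -2.3]
gripper_width: 0.022
```

play_rows(
  series=[
    {"hand": -1, "travel": [0, 0, 0], "twist": 0},
  ],
)

```text
t: 8.33
tcp_pos: [0.4938, -0.2198, 0.039]
tcp_rot: [-0.0, 0.977, -0.215, 0.0]
wrist_force: [-0.3, -0.1, -1.3]
gripper_width: 0.0216
```

play_rows(
  series=[
    {"hand": -1, "travel": [0, 0, -0.002], "twist": 0},
    {"hand": -1, "travel": [0, 0, 0], "twist": 0},
    {"hand": -1, "travel": [0, 0, 0], "twist": 0},
  ],
)

```text
t: 8.58
tcp_pos: [0.4937, -0.2197, 0.0368]
tcp_rot: [-0.0, 0.977, -0.215, -0.0]
wrist_force: [-0.4, 0.9, -2.0]
gripper_width: 0.022
```

play_rows(
  series=[
    {"hand": -1, "travel": [0, 0, -0.001], "twist": 0},
    {"hand": -1, "travel": [0, 0, 0], "twist": 0},
    {"hand": -1, "travel": [0, 0, 0], "twist": 0},
  ],
)

```text
t: 8.83
tcp_pos: [0.4937, -0.2198, 0.0358]
tcp_rot: [-0.0, 0.977, -0.215, -0.0]
wrist_force: [-0.8, -0.4, -1.5]
gripper_width: 0.0221
```

play_rows(
  series=[
    {"hand": -1, "travel": [0, 0, -0.0005], "twist": 0},
    {"hand": -1, "travel": [0, 0, 0], "twist": 0},
    {"hand": -1, "travel": [0, 0, 0], "twist": 0},
  ],
)

```text
t: 9.08
tcp_pos: [0.4938, -0.2199, 0.0355]
tcp_rot: [0.0, 0.977, -0.215, 0.0]
wrist_force: [0.1, -0.8, -1.7]
gripper_width: 0.0218
```

play_rows(
  series=[
    {"hand": -1, "travel": [-0.0015, -0.0032, 0], "twist": 0},
    {"hand": -1, "travel": [-0.0014, -0.0032, 0], "twist": 0},
    {"hand": -1, "travel": [0, 0, 0], "twist": 0},
    {"hand": -1, "travel": [0, 0, 0], "twist": 0},
  ],
)

```text
t: 9.42
tcp_pos: [0.4906, -0.2269, 0.0355]
tcp_rot: [0.0, 0.976, -0.216, 0.0]
wrist_force: [-0.8, -0.5, 1.4]
gripper_width: 0.0222
```

play_rows(
  series=[
    {"hand": -1, "travel": [-0.0004, -0.0009, 0], "twist": 0},
    {"hand": -1, "travel": [0, 0, 0], "twist": 0},
    {"hand": -1, "travel": [0, 0, 0], "twist": 0},
  ],
)

```text
t: 9.67
tcp_pos: [0.4905, -0.2273, 0.0354]
tcp_rot: [0.0, 0.976, -0.216, 0.0]
wrist_force: [-0.3, -0.7, 0.0]
gripper_width: 0.0219
```

play_rows(
  series=[
    {"hand": -1, "travel": [-0.0004, -0.0009, 0], "twist": 0},
    {"hand": -1, "travel": [0, 0, 0], "twist": 0},
    {"hand": -1, "travel": [0, 0, 0], "twist": 0},
  ],
)

```text
t: 9.92
tcp_pos: [0.4902, -0.228, 0.0355]
tcp_rot: [-0.0, 0.977, -0.215, 0.0]
wrist_force: [0.3, -0.4, 1.2]
gripper_width: 0.0223
```

play_rows(
  series=[
    {"hand": -1, "travel": [-0.0004, -0.0009, 0], "twist": 0},
    {"hand": -1, "travel": [0, 0, 0], "twist": 0},
    {"hand": -1, "travel": [0, 0, 0], "twist": 0},
  ],
)

```text
t: 10.17
tcp_pos: [0.4899, -0.2286, 0.0354]
tcp_rot: [-0.0, 0.977, -0.215, 0.0]
wrist_force: [0.7, 1.4, 1.6]
gripper_width: 0.0219
```

play_rows(
  series=[
    {"hand": -1, "travel": [-0.0004, -0.0009, 0], "twist": 0},
    {"hand": -1, "travel": [0, 0, 0], "twist": 0},
    {"hand": -1, "travel": [0, 0, 0], "twist": 0},
  ],
)

```text
t: 10.42
tcp_pos: [0.4896, -0.2289, 0.0355]
tcp_rot: [-0.001, 0.977, -0.215, 0.0]
wrist_force: [1.2, 3.9, 3.7]
gripper_width: 0.0218
```

play_rows(
  series=[
    {"hand": -1, "travel": [-0.0004, -0.0009, 0], "twist": 0},
    {"hand": -1, "travel": [0, 0, 0], "twist": 0},
    {"hand": -1, "travel": [0, 0, 0], "twist": 0},
  ],
)

```text
t: 10.67
tcp_pos: [0.4895, -0.2289, 0.0355]
tcp_rot: [-0.001, 0.977, -0.215, 0.0]
wrist_force: [1.4, 5.8, 5.2]
gripper_width: 0.0217
```

play_rows(
  series=[
    {"hand": -1, "travel": [-0.0004, -0.0009, 0], "twist": 0},
    {"hand": -1, "travel": [0, 0, 0], "twist": 0},
    {"hand": -1, "travel": [0, 0, 0], "twist": 0},
  ],
)

```text
t: 10.92
tcp_pos: [0.4895, -0.229, 0.0356]
tcp_rot: [-0.002, 0.977, -0.214, 0.0]
wrist_force: [2.5, 6.9, 5.4]
gripper_width: 0.0218
```

Side rail contact at about 7 N. I now slide along it towards the end rail.

play_rows(
  series=[
    {"hand": -1, "travel": [-0.0018, 0.0008, 0], "twist": 0},
    {"hand": -1, "travel": [-0.0018, 0.0008, 0], "twist": 0},
    {"hand": -1, "travel": [-0.0018, 0.0009, 0], "twist": 0},
    {"hand": -1, "travel": [0, 0, 0], "twist": 0},
    {"hand": -1, "travel": [0, 0, 0], "twist": 0},
  ],
)

```text
t: 11.33
tcp_pos: [0.4851, -0.227, 0.0356]
tcp_rot: [-0.001, 0.977, -0.214, 0.001]
wrist_force: [5.6, 5.4, 3.1]
gripper_width: 0.0218
```

play_rows(
  series=[
    {"hand": -1, "travel": [-0.0018, 0.0008, 0], "twist": 0},
    {"hand": -1, "travel": [-0.0018, 0.0009, 0], "twist": 0},
    {"hand": -1, "travel": [0, 0, 0], "twist": 0},
    {"hand": -1, "travel": [0, 0, 0], "twist": 0},
  ],
)

```text
t: 11.67
tcp_pos: [0.4815, -0.2254, 0.0356]
tcp_rot: [-0.001, 0.977, -0.214, 0.001]
wrist_force: [4.3, 6.3, 3.2]
gripper_width: 0.022
```

play_rows(
  series=[
    {"hand": -1, "travel": [-0.0018, 0.0008, 0], "twist": 0},
    {"hand": -1, "travel": [-0.0018, 0.0008, 0], "twist": 0},
    {"hand": -1, "travel": [0, 0, 0], "twist": 0},
    {"hand": -1, "travel": [0, 0, 0], "twist": 0},
  ],
)

```text
t: 12.0
tcp_pos: [0.4779, -0.2238, 0.0356]
tcp_rot: [-0.001, 0.977, -0.214, 0.001]
wrist_force: [4.2, 6.8, 2.5]
gripper_width: 0.022
```

play_rows(
  series=[
    {"hand": -1, "travel": [-0.0018, 0.0008, 0], "twist": 0},
    {"hand": -1, "travel": [0, 0, 0], "twist": 0},
    {"hand": -1, "travel": [0, 0, 0], "twist": 0},
  ],
)

```text
t: 12.25
tcp_pos: [0.4766, -0.2232, 0.0356]
tcp_rot: [-0.001, 0.977, -0.214, 0.001]
wrist_force: [6.3, 6.3, 1.7]
gripper_width: 0.0221
```

play_rows(
  series=[
    {"hand": -1, "travel": [-0.0018, 0.0008, 0], "twist": 0},
    {"hand": -1, "travel": [0, 0, 0], "twist": 0},
    {"hand": -1, "travel": [0, 0, 0], "twist": 0},
  ],
)

```text
t: 12.5
tcp_pos: [0.4758, -0.2229, 0.0357]
tcp_rot: [-0.001, 0.977, -0.214, 0.002]
wrist_force: [6.3, 6.1, -0.3]
gripper_width: 0.0219
```

play_rows(
  series=[
    {"hand": -1, "travel": [-0.0018, 0.0008, 0], "twist": 0},
    {"hand": -1, "travel": [0, 0, 0], "twist": 0},
    {"hand": -1, "travel": [0, 0, 0], "twist": 0},
  ],
)

```text
t: 12.75
tcp_pos: [0.4742, -0.2221, 0.0357]
tcp_rot: [-0.001, 0.977, -0.214, 0.003]
wrist_force: [8.4, 5.9, 1.0]
gripper_width: 0.0216
```

play_rows(
  series=[
    {"hand": -1, "travel": [-0.0018, 0.0008, 0], "twist": 0},
    {"hand": -1, "travel": [0, 0, 0], "twist": 0},
    {"hand": -1, "travel": [0, 0, 0], "twist": 0},
  ],
)

```text
t: 13.0
tcp_pos: [0.4725, -0.2213, 0.0357]
tcp_rot: [-0.001, 0.977, -0.214, 0.003]
wrist_force: [7.3, 5.3, 0.2]
gripper_width: 0.0223
```

play_rows(
  series=[
    {"hand": -1, "travel": [-0.0018, 0.0008, 0], "twist": 0},
    {"hand": -1, "travel": [0, 0, 0], "twist": 0},
    {"hand": -1, "travel": [0, 0, 0], "twist": 0},
  ],
)

```text
t: 13.25
tcp_pos: [0.4707, -0.2205, 0.0358]
tcp_rot: [-0.001, 0.977, -0.214, 0.003]
wrist_force: [6.9, 4.9, 0.0]
gripper_width: 0.0218
```

Run:
```python
from h import *
o=env.observe();print(o['t'],o['tcp_pos'],o['tcp_rot'],o['wrist_force'],o['ft_torque'])
a=-.432;c,s=np.cos(a),np.sin(a);f=o['wrist_force'];print('tray F',c*f[0]+s*f[1],-s*f[0]+c*f[1])
d=o['tcp_pos'][:2]-[.4667,-.2167];print('xy',c*d[0]+s*d[1],-s*d[0]+c*d[1])
im=eyes.grab_frame('wrist')[:,:,::-1];cv2.imwrite('pics/w7.png',im)
```

```text
13.25 [ 0.47067875 -0.2205004   0.035755  ] [-7.79252743e-04  9.76789541e-01 -2.14184366e-01  2.57740439e-03] [6.86635819 4.9208481  0.0321126 ] [ 1.37718215 -1.86901542  0.30243672]
tray F 4.175247617330877 7.3436318054081795
xy 0.005204406861562365 -0.0017854057244318352
```

View pics/w7.png

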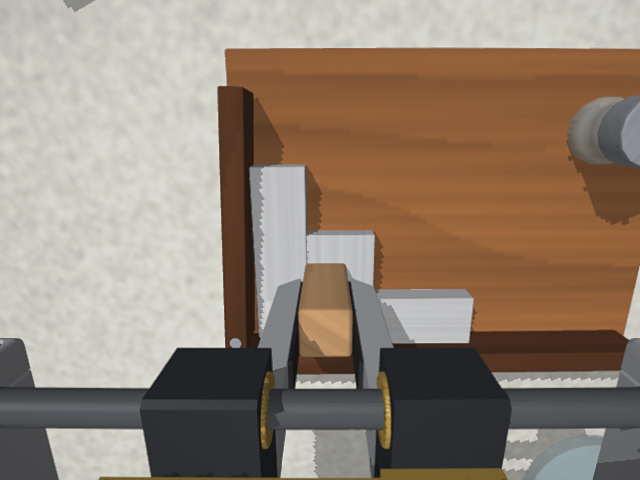

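The end rail is following the square's short leg, with its tip at (235,90) now leaning less. I continue.

play_rows(
  series=[
    {"hand": -1, "travel": [-0.0018, 0.0008, 0], "twist": 0},
    {"hand": -1, "travel": [0, 0, 0], "twist": 0},
    {"hand": -1, "travel": [0, 0, 0], "twist": 0},
  ],
)

```text
t: 13.55
tcp_pos: [0.4689, -0.2197, 0.0358]
tcp_rot: [-0.001, 0.977, -0.214, 0.003]
wrist_force: [7.0, 6.1, 0.2]
gripper_width: 0.0219
```

play_rows(
  series=[
    {"hand": -1, "travel": [-0.0016, 0.0002, 0], "twist": 0},
    {"hand": -1, "travel": [0, 0, 0], "twist": 0},
    {"hand": -1, "travel": [0, 0, 0], "twist": 0},
  ],
)

```text
t: 13.8
tcp_pos: [0.4677, -0.2192, 0.0358]
tcp_rot: [-0.001, 0.977, -0.214, 0.003]
wrist_force: [8.5, 6.0, 0.3]
gripper_width: 0.0218
```

play_rows(
  series=[
    {"hand": -1, "travel": [-0.0009, 0.0004, 0], "twist": 0},
    {"hand": -1, "travel": [0, 0, 0], "twist": 0},
    {"hand": -1, "travel": [0, 0, 0], "twist": 0},
  ],
)

```text
t: 14.05
tcp_pos: [0.4669, -0.2188, 0.0358]
tcp_rot: [-0.001, 0.977, -0.214, 0.003]
wrist_force: [8.9, 6.2, 0.5]
gripper_width: 0.0217
```

```bash
cat > st.py <<'E'
from h import *
o=env.observe();print(o['t'],o['tcp_pos'],o['tcp_rot'],o['wrist_force'],o['ft_torque'])
a=-.432;c,s=np.cos(a),np.sin(a);f=o['wrist_force'];print('tray F',c*f[0]+s*f[1],-s*f[0]+c*f[1])
d=o['tcp_pos'][:2]-[.4667,-.2167];print('xy',c*d[0]+s*d[1],-s*d[0]+c*d[1])
E
python3 st.py
```

```text
14.05 [ 0.46688179 -0.21881622  0.03577414] [-9.55532884e-04  9.76822548e-01 -2.14029733e-01  2.84063902e-03] [8.85460766 6.20524948 0.48836964] [ 1.52847978 -2.10779319  0.30978763]
tray F 5.443073671402724 9.342491473394748
xy 0.001051128674333141 -0.0018456886668317758
```

play_rows(
  series=[
    {"hand": -1, "travel": [-0.0009, 0.0004, 0], "twist": 0},
    {"hand": -1, "travel": [0, 0, 0], "twist": 0},
    {"hand": -1, "travel": [0, 0, 0], "twist": 0},
  ],
)

```text
t: 14.3
tcp_pos: [0.4663, -0.2186, 0.0358]
tcp_rot: [-0.001, 0.977, -0.214, 0.003]
wrist_force: [8.4, 6.0, 0.3]
gripper_width: 0.0223
```

play_rows(
  series=[
    {"hand": -1, "travel": [-0.0009, 0.0004, 0], "twist": 0},
    {"hand": -1, "travel": [0, 0, 0], "twist": 0},
    {"hand": -1, "travel": [0, 0, 0], "twist": 0},
  ],
)

```text
t: 14.55
tcp_pos: [0.4662, -0.2185, 0.0359]
tcp_rot: [-0.001, 0.977, -0.214, 0.004]
wrist_force: [9.6, 6.1, -2.1]
gripper_width: 0.0219
```

```bash
python3 st.py
python3 - <<'E'
from h import *
im=eyes.grab_frame('wrist')[:,:,::-1];crop('pics/w8.png',im,200,60,130,130,4); cv2.imwrite('pics/w8f.png',im)
E
```

```text
14.55 [ 0.46619233 -0.2185357   0.03587709] [-5.79083154e-04  9.76826190e-01 -2.13998471e-01  3.86191614e-03] [ 9.60736614  6.06823952 -2.10466356] [ 1.45225824 -2.61667157  0.30155595]
tray F 6.184040784958036 9.533239455719507
xy 0.0003075556745834256 -0.0018796103508363334
```

View pics/w8f.png

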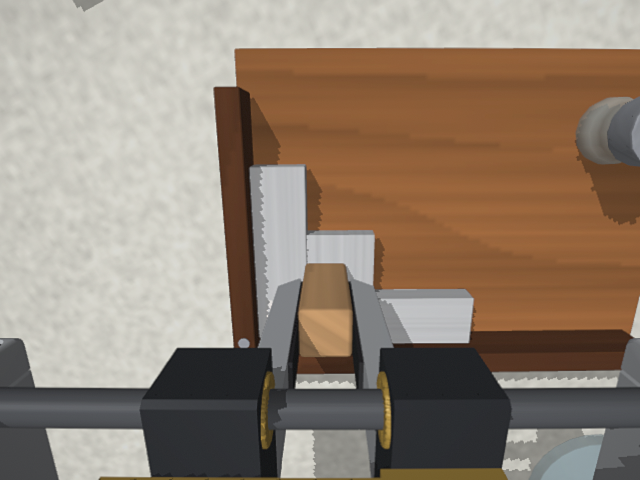

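The square has stopped advancing (x 1.05 → 0.3 mm while the force rises), so it has reached the heel. I raise the end press a little.

play_rows(
  series=[
    {"hand": -1, "travel": [-0.0009, 0.0004, 0], "twist": 0},
    {"hand": -1, "travel": [0, 0, 0], "twist": 0},
    {"hand": -1, "travel": [0, 0, 0], "twist": 0},
  ],
)

```text
t: 14.85
tcp_pos: [0.4661, -0.2185, 0.036]
tcp_rot: [-0.0, 0.977, -0.214, 0.005]
wrist_force: [11.3, 4.7, -2.7]
gripper_width: 0.0219
```

play_rows(
  series=[
    {"hand": -1, "travel": [-0.0009, 0.0004, 0], "twist": 0},
    {"hand": -1, "travel": [0, 0, 0], "twist": 0},
    {"hand": -1, "travel": [0, 0, 0], "twist": 0},
  ],
)

```text
t: 15.1
tcp_pos: [0.466, -0.2185, 0.0361]
tcp_rot: [0.0, 0.977, -0.214, 0.005]
wrist_force: [12.2, 5.5, -4.8]
gripper_width: 0.0217
```

```bash
python3 st.py
```

```text
15.1 [ 0.46604851 -0.21851165  0.03605476] [ 4.11152961e-06  9.76828250e-01 -2.13956643e-01  5.39671590e-03] [12.23556696  5.49841523 -4.79313392] [ 1.27283694 -3.31774951  0.28947575]
tray F 8.809367839936437 10.116160691618717
xy 0.00016688179622628338 -0.001917986121527626
```

play_rows(
  series=[
    {"hand": -1, "travel": [-0.0009, 0.0004, -0.0003], "twist": 0},
    {"hand": -1, "travel": [0, 0, 0], "twist": 0},
    {"hand": -1, "travel": [0, 0, 0], "twist": 0},
    {"hand": -1, "travel": [0, 0, 0], "twist": 0},
    {"hand": -1, "travel": [0, 0, 0], "twist": 0},
    {"hand": -1, "travel": [0, 0, 0], "twist": 0},
    {"hand": -1, "travel": [0, 0, 0], "twist": 0},
    {"hand": -1, "travel": [0, 0, 0], "twist": 0},
  ],
)

```text
t: 15.77
tcp_pos: [0.466, -0.2185, 0.0361]
tcp_rot: [0.0, 0.977, -0.214, 0.006]
wrist_force: [12.3, 4.0, -2.6]
gripper_width: 0.0219
```

```bash
python3 st.py
python3 - <<'E'
from h import *
import pickle
o=env.observe();c=cal('wrist');pickle.dump((c,o['tcp_pos'],o['tcp_rot']),open('w9.pkl','wb'))
im=eyes.grab_frame('wrist')[:,:,::-1];cv2.imwrite('pics/w9f.png',im);crop('pics/w9.png',im,205,70,110,140,4.2)
crop('pics/w9r.png',im,360,270,290,110,2.7)
im=eyes.grab_frame('scene')[:,:,::-1];crop('pics/s9.png',im,170,140,150,120,5)
E
```

```text
15.7667 [ 0.46601236 -0.21851082  0.03607911] [ 2.12821739e-04  9.76828951e-01 -2.13930908e-01  6.22266688e-03] [12.34829894  4.03539461 -2.56318183] [ 1.21260261 -3.46099183  0.29046775]
tray F 9.524292179299023 8.8347470205484
xy 0.00013369608578695609 -0.0019323642431616356
```

View pics/w9.png

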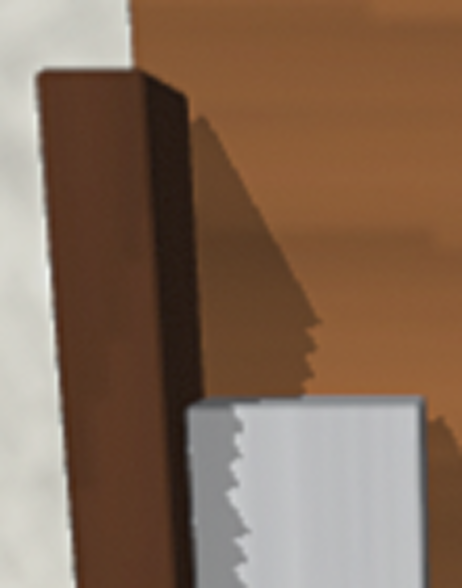

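View pics/w9r.png

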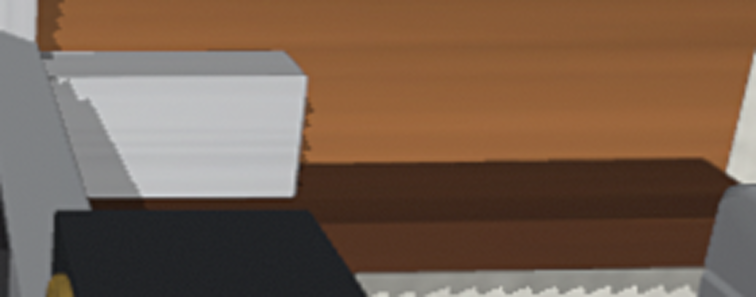

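View pics/s9.png

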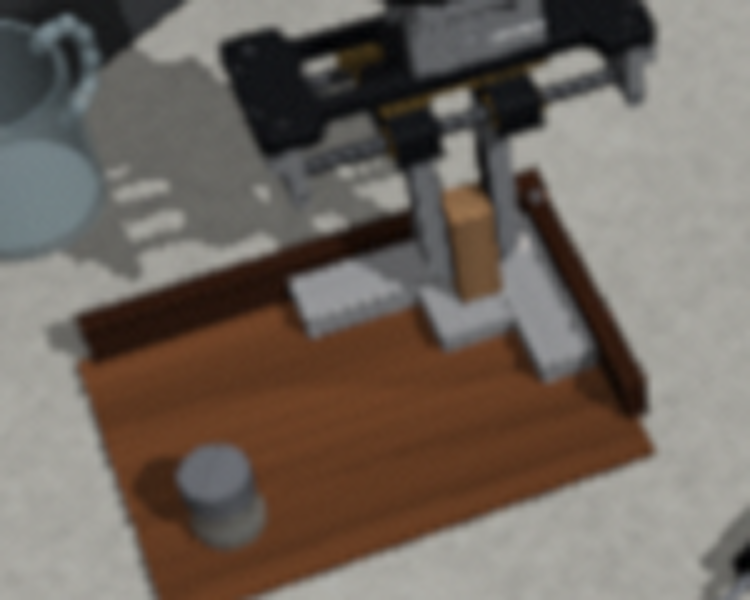

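Run:
```python
from fit import *
import pickle
W,t,q=pickle.load(open('w9.pkl','rb'))
P=np.array([.5476,-.2133,-.432,0])
# check tray pose in this view: far board corner and near-left
im=cv2.imread('pics/w9f.png')
for n,L in (('b-+',[-.117,.082,.006]),('side end foot',[.11,-.075,.006]),('side end top in',[.11,-.075,.032]),('endtip top0',[-.11,.061,.032]),('endtip foot0',[-.11,.061,.006])):
    print(n,proj(W,pose_pts(P,np.array([L])))[0])
for cp,z in (((143,70),.032),((186,97),.006)):
    uv=px([cp],205,70,4.2)[0]
    w=onz(W,uv,z); d=R.from_euler('z',-P[2]).as_matrix()@(w-np.r_[P[:2],0])-[-.11,-.075,0]; print(uv,'endtip',d,np.arctan2(d[0],d[1]))
sq=[[-.038,.062,.014],[-.010,.062,.014],[.082,-.01,.014],[.082,-.038,.014]]
uv=np.r_[px([(188,406),(424,402)],205,70,4.2),px([(305,76),(297,196)],360,270,2.7)]
p,r=fit([(W,uv,sq)],.006,[.466,-.218,-.43]);print(p,np.degrees(p[2]),np.round(r,1))
d=R.from_euler('z',-P[2]).as_matrix()@np.r_[p[:2]-P[:2],0];print(d+[.11,.075,0])
```

```text
b-+ [233.17966269  47.65423572]
side end foot [617.22303043 327.81842195]
side end top in [651.34670184 350.66347478]
endtip top0 [239.11457259  86.84971382]
endtip foot0 [249.42477879  92.42051343]
[238.66666667  86.28571429] endtip [-0.00018607  0.13623674  0.032     ] -0.0013657559444317966
[248.9047619   92.71428571] endtip [-0.00027332  0.13585881  0.006     ] -0.0020117815745684248
[ 0.46745516 -0.2172535  -0.43190032] -24.74606565562672 [ 0.6  0.1  0.2  0.9  0.  -0.7 -2.2 -0.6]
[0.03887334 0.03785404 0.        ]
```

View pics/w9f.png

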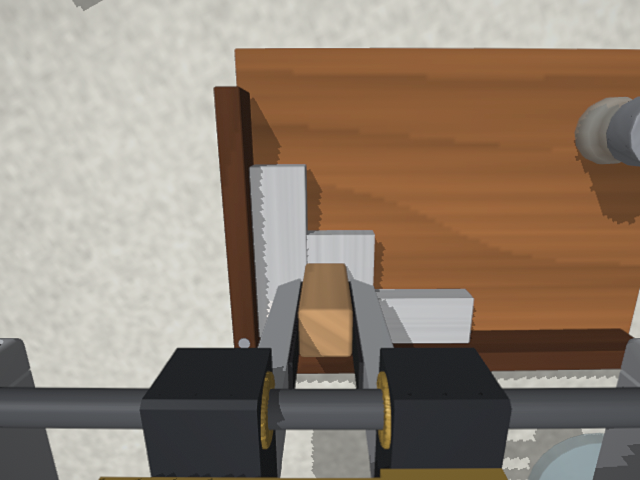

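Vision check: end rail at −0.002 rad, square yaw −24.75° against the tray's −24.75°, at (38.9, 37.9) mm from the corner against (38, 38) when seated. It is flush at about 9 N on each rail. I hold a little more.

play_rows(
  series=[
    {"hand": -1, "travel": [0, 0, 0], "twist": 0},
    {"hand": -1, "travel": [0, 0, 0], "twist": 0},
    {"hand": -1, "travel": [0, 0, 0], "twist": 0},
    {"hand": -1, "travel": [0, 0, 0], "twist": 0},
    {"hand": -1, "travel": [0, 0, 0], "twist": 0},
    {"hand": -1, "travel": [0, 0, 0], "twist": 0},
    {"hand": -1, "travel": [0, 0, 0], "twist": 0},
    {"hand": -1, "travel": [0, 0, 0], "twist": 0},
  ],
)

```text
t: 16.53
tcp_pos: [0.466, -0.2185, 0.0361]
tcp_rot: [0.0, 0.977, -0.214, 0.006]
wrist_force: [13.3, 5.0, -2.1]
gripper_width: 0.0217
```

```bash
python3 st.py; python3 st.py
```

```text
16.5333 [ 0.46602493 -0.21849572  0.03606572] [ 2.09065940e-04  9.76828974e-01 -2.13930636e-01  6.22851255e-03] [13.28457927  4.99299676 -2.06218778] [ 1.20474157 -3.4824678   0.32052646]
tray F 9.973620182683458 10.096383685674581
xy 0.00013879979054027213 -0.0019133936551963965
16.5333 [ 0.46602493 -0.21849572  0.03606572] [ 2.09065940e-04  9.76828974e-01 -2.13930636e-01  6.22851255e-03] [13.28457927  4.99299676 -2.06218778] [ 1.20474157 -3.4824678   0.32052646]
tray F 9.973620182683458 10.096383685674581
xy 0.00013879979054027213 -0.0019133936551963965
```

Steady at about 10 N on each rail for well over a second. Backing off diagonally.

play_rows(
  series=[
    {"hand": -1, "travel": [0.0013, 0.0005, 0], "twist": 0},
    {"hand": -1, "travel": [0.0013, 0.0005, 0], "twist": 0},
    {"hand": -1, "travel": [0.0026, 0.001, 0], "twist": 0},
    {"hand": -1, "travel": [0.0026, 0.001, 0], "twist": 0},
    {"hand": -1, "travel": [0.0026, 0.001, 0.0005], "twist": 0},
    {"hand": -1, "travel": [0.004, 0.0015, 0.001], "twist": 0},
    {"hand": -1, "travel": [0.004, 0.0015, 0.001], "twist": 0},
    {"hand": -1, "travel": [0.004, 0.0015, 0.001], "twist": 0},
  ],
)

```text
t: 17.2
tcp_pos: [0.4797, -0.2093, 0.0381]
tcp_rot: [-0.0, 0.976, -0.216, -0.001]
wrist_force: [0.5, 0.2, -1.7]
gripper_width: 0.022
```

```bash
python3 st.py
```

```text
17.2 [ 0.4796519  -0.20934854  0.03814331] [-2.33089298e-04  9.76462542e-01 -2.15684037e-01 -1.11633112e-03] [ 0.46538893  0.23762177 -1.6997733 ] [-0.05193706  0.09614638  0.03259845]
tray F 0.3231443801804819 0.41064421758872194
xy 0.008684046416373666 0.012098882888732995
```

play_rows(
  series=[
    {"hand": -1, "travel": [0.004, -0.0015, 0.005], "twist": 0},
    {"hand": -1, "travel": [0.004, 0, 0.015], "twist": 0},
    {"hand": -1, "travel": [0, 0, 0.025], "twist": 0},
    {"hand": -1, "travel": [0, 0, 0.03], "twist": 0},
    {"hand": -1, "travel": [0, 0, 0.03], "twist": 0},
    {"hand": -1, "travel": [0, 0, 0.025], "twist": 0},
    {"hand": -1, "travel": [0, 0, 0.01], "twist": 0},
    {"hand": -1, "travel": [0, 0, 0], "twist": 0},
  ],
)

```text
t: 17.87
tcp_pos: [0.4899, -0.212, 0.1808]
tcp_rot: [0.0, 0.977, -0.215, 0.002]
wrist_force: [0.4, -0.1, -1.6]
gripper_width: 0.022
```

```bash
python3 st.py
python3 - <<'E'
from h import *
import pickle
c=cal('wrist')
im=eyes.grab_frame('wrist')[:,:,::-1];cv2.imwrite('pics/w10.png',im);pickle.dump(c,open('w10.pkl','wb'))
P=[.5476,-.2133,-.432]
from fit import pose_pts
print(proj(c,pose_pts(np.array(P+[0]),np.array([[-.11,.061,.032],[-.11,.061,.006],[-.11,-.075,.032]]))))
E
```

```text
17.8667 [ 0.48989836 -0.21204713  0.18078728] [ 2.39859043e-04  9.76528905e-01 -2.15374001e-01  2.29783366e-03] [ 0.37238906 -0.12166704 -1.63787724] [-0.05501622  0.08886341  0.00099556]
tray F 0.3891182615314249 0.04542528447100336
xy 0.019119030158930028 0.013938283763353529
[[254.10512799 126.78915524]
 [259.19491179 127.02952963]
 [262.08673245 281.39683266]]
```

View pics/w10.png

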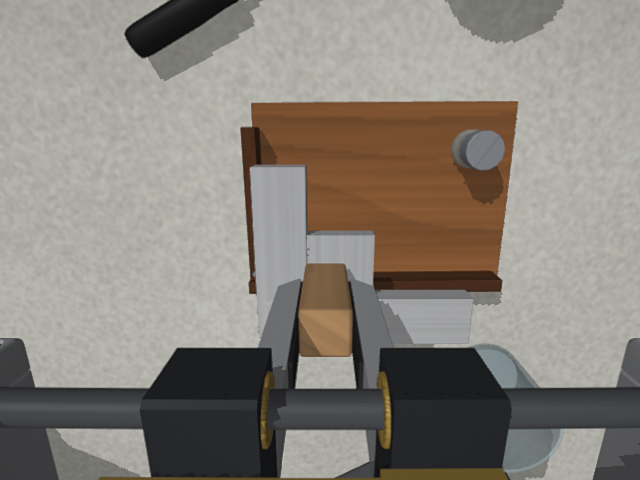

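The end rail tip at (254,127) matches the square-position prediction of (254,127), so the corner stayed true. Carrying the square back to the mat.

play_rows(
  series=[
    {"hand": -1, "travel": [0.006, 0.02, 0], "twist": 2.1},
    {"hand": -1, "travel": [0.006, 0.03, 0], "twist": 2.1},
    {"hand": -1, "travel": [0.006, 0.03, 0], "twist": 2.1},
    {"hand": -1, "travel": [0.006, 0.03, 0], "twist": 2.1},
    {"hand": -1, "travel": [0.006, 0.03, 0], "twist": 2.1},
    {"hand": -1, "travel": [0.006, 0.03, 0], "twist": 2.1},
    {"hand": -1, "travel": [0.006, 0.03, 0], "twist": 2.1},
    {"hand": -1, "travel": [0.006, 0.03, 0], "twist": 2.1},
  ],
)

```text
t: 18.58
tcp_pos: [0.535, 0.0202, 0.1764]
tcp_rot: [0.0, 0.998, -0.07, -0.002]
wrist_force: [0.4, 0.1, -2.3]
gripper_width: 0.0218
```

play_rows(
  series=[
    {"hand": -1, "travel": [0.006, 0.03, 0], "twist": 2.1},
    {"hand": -1, "travel": [0.006, 0.03, 0], "twist": 2.1},
    {"hand": -1, "travel": [0.006, 0.03, 0], "twist": 2.1},
    {"hand": -1, "travel": [0.006, 0.03, 0], "twist": 2.1},
    {"hand": -1, "travel": [0.006, 0.03, 0], "twist": 2.1},
    {"hand": -1, "travel": [0.006, 0.025, 0], "twist": 2.1},
    {"hand": -1, "travel": [0.004, 0.015, 0], "twist": 0},
    {"hand": -1, "travel": [0, 0, 0], "twist": 0},
  ],
)

```text
t: 19.25
tcp_pos: [0.5755, 0.2131, 0.1761]
tcp_rot: [-0.001, 0.999, 0.042, -0.001]
wrist_force: [0.5, 0.5, -2.2]
gripper_width: 0.0215
```

play_rows(
  series=[
    {"hand": -1, "travel": [0, 0, -0.02], "twist": 0},
    {"hand": -1, "travel": [0, 0, -0.03], "twist": 0},
    {"hand": -1, "travel": [0, 0, -0.03], "twist": 0},
    {"hand": -1, "travel": [0, 0, -0.02], "twist": 0},
    {"hand": -1, "travel": [0, 0, -0.01], "twist": 0},
    {"hand": -1, "travel": [0, 0, 0], "twist": 0},
    {"hand": -1, "travel": [0, 0, 0], "twist": 0},
    {"hand": -1, "travel": [0, 0, 0], "twist": 0},
  ],
)

```text
t: 19.92
tcp_pos: [0.5776, 0.208, 0.0698]
tcp_rot: [-0.0, 0.999, 0.039, 0.001]
wrist_force: [0.7, 0.4, -2.3]
gripper_width: 0.0218
```

```bash
python3 st.py
python3 - <<'E'
from h import *
cv2.imwrite('pics/w11.png',eyes.grab_frame('wrist')[:,:,::-1])
E
```

```text
19.9167 [0.57757844 0.20804767 0.06977108] [-9.68731955e-05  9.99244411e-01  3.88524757e-02  1.04099419e-03] [ 0.71155374  0.44521393 -2.29211994] [-0.04595142  0.03372048 -0.06802451]
tray F 0.4597777482832532 0.7022311523746263
xy -0.07714464951334668 0.4321496454073661
```

View pics/w11.png

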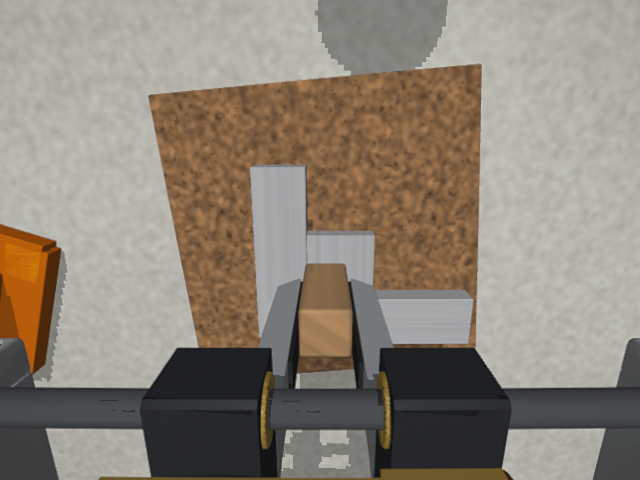

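The square sits over the mat, unchanged in the hand. Lowering in small steps.

play_rows(
  series=[
    {"hand": -1, "travel": [0, 0, -0.012], "twist": 0},
    {"hand": -1, "travel": [0, 0, -0.01], "twist": 0},
    {"hand": -1, "travel": [0, 0, -0.006], "twist": 0},
    {"hand": -1, "travel": [0, 0, -0.004], "twist": 0},
    {"hand": -1, "travel": [0, 0, 0], "twist": 0},
    {"hand": -1, "travel": [0, 0, 0], "twist": 0},
    {"hand": -1, "travel": [0, 0, -0.001], "twist": 0},
    {"hand": -1, "travel": [0, 0, 0], "twist": 0},
  ],
)

```text
t: 20.63
tcp_pos: [0.5767, 0.2086, 0.0358]
tcp_rot: [-0.0, 0.999, 0.039, 0.0]
wrist_force: [-0.5, 1.3, -1.1]
gripper_width: 0.0219
```

play_rows(
  series=[
    {"hand": -1, "travel": [0, 0, -0.001], "twist": 0},
    {"hand": -1, "travel": [0, 0, 0], "twist": 0},
    {"hand": -1, "travel": [0, 0, 0], "twist": 0},
  ],
)

```text
t: 20.88
tcp_pos: [0.5765, 0.2086, 0.0347]
tcp_rot: [-0.0, 0.999, 0.039, 0.0]
wrist_force: [-0.2, -0.5, -2.1]
gripper_width: 0.0219
```

play_rows(
  series=[
    {"hand": -1, "travel": [0, 0, -0.001], "twist": 0},
    {"hand": -1, "travel": [0, 0, 0], "twist": 0},
    {"hand": -1, "travel": [0, 0, 0], "twist": 0},
  ],
)

```text
t: 21.13
tcp_pos: [0.5764, 0.2086, 0.0336]
tcp_rot: [-0.0, 0.999, 0.039, -0.0]
wrist_force: [-0.1, -0.1, -1.7]
gripper_width: 0.0219
```

play_rows(
  series=[
    {"hand": -1, "travel": [0, 0, -0.001], "twist": 0},
    {"hand": -1, "travel": [0, 0, 0], "twist": 0},
    {"hand": -1, "travel": [0, 0, 0], "twist": 0},
  ],
)

```text
t: 21.38
tcp_pos: [0.5765, 0.2087, 0.0335]
tcp_rot: [-0.0, 0.999, 0.039, 0.0]
wrist_force: [-1.7, 0.0, 5.2]
gripper_width: 0.0218
```

Touched down (Fz −1.7 → +5.2). I open gradually.

play_rows(
  series=[
    {"hand": -1, "travel": [0, 0, 0.0006], "twist": 0},
    {"hand": -0.3, "travel": [0, 0, 0], "twist": 0},
    {"hand": 0, "travel": [0, 0, 0], "twist": 0},
    {"hand": 0.3, "travel": [0, 0, 0], "twist": 0},
    {"hand": 0.6, "travel": [0, 0, 0], "twist": 0},
    {"hand": 0.8, "travel": [0, 0, 0], "twist": 0},
    {"hand": 0.8, "travel": [0, 0, 0], "twist": 0},
    {"hand": 0.8, "travel": [0, 0, 0], "twist": 0},
  ],
)

```text
t: 22.05
tcp_pos: [0.5764, 0.2086, 0.0331]
tcp_rot: [-0.0, 0.999, 0.039, -0.0]
wrist_force: [-0.4, -0.2, -0.2]
gripper_width: 0.065
```

play_rows(
  series=[
    {"hand": 0.8, "travel": [0, 0, 0], "twist": 0},
    {"hand": 0.8, "travel": [0, 0, 0], "twist": 0},
    {"hand": 0.8, "travel": [0, 0, 0], "twist": 0},
    {"hand": 0.8, "travel": [0, 0, 0], "twist": 0},
  ],
)

```text
t: 22.38
tcp_pos: [0.5764, 0.2086, 0.0332]
tcp_rot: [-0.0, 0.999, 0.039, -0.0]
wrist_force: [-0.4, 0.0, -0.9]
gripper_width: 0.0846
```

play_rows(
  series=[
    {"hand": 0.8, "travel": [0, 0, 0.015], "twist": 0},
    {"hand": 0.8, "travel": [0, 0, 0.03], "twist": 0},
    {"hand": 0.8, "travel": [0, 0, 0.035], "twist": 0},
    {"hand": 0.8, "travel": [0, 0, 0.035], "twist": 0},
    {"hand": 0.8, "travel": [0, 0, 0.035], "twist": 0},
    {"hand": 0.8, "travel": [0, 0, 0.02], "twist": 0},
    {"hand": 0.8, "travel": [0, 0, 0], "twist": 0},
    {"hand": 0.8, "travel": [0, 0, 0], "twist": 0},
  ],
)

```text
t: 23.05
tcp_pos: [0.577, 0.2088, 0.2043]
tcp_rot: [-0.001, 0.999, 0.039, 0.001]
wrist_force: [-0.9, 0.3, -0.2]
gripper_width: 0.0846
```

play_rows(
  series=[
    {"hand": 0.8, "travel": [0, 0, 0], "twist": 0},
    {"hand": 0.8, "travel": [0, 0, 0], "twist": 0},
  ],
)

```text
t: 23.22
tcp_pos: [0.5752, 0.2084, 0.2015]
tcp_rot: [0.0, 0.999, 0.039, -0.002]
wrist_force: [-0.1, 0.1, -0.6]
gripper_width: 0.0843
```

Run:
```python
from h import *
cv2.imwrite('pics/w12.png',eyes.grab_frame('wrist')[:,:,::-1])
s=eyes.grab_frame('scene')[:,:,::-1];cv2.imwrite('pics/s12.png',s); crop('pics/s12t.png',s,170,160,140,110,5)
```

```text
(no output)
```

View pics/w12.png

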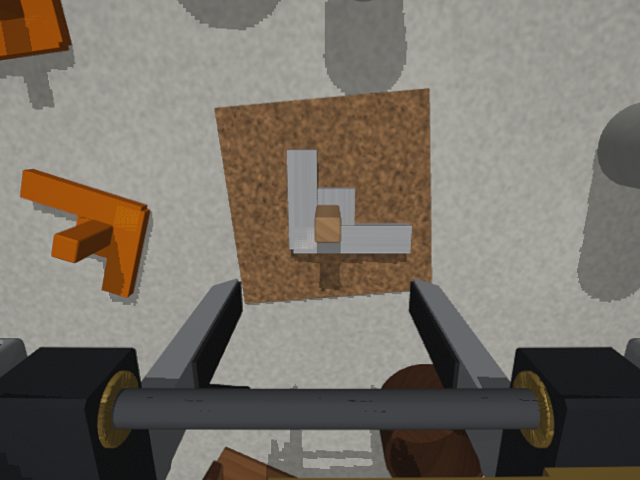

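View pics/s12.png

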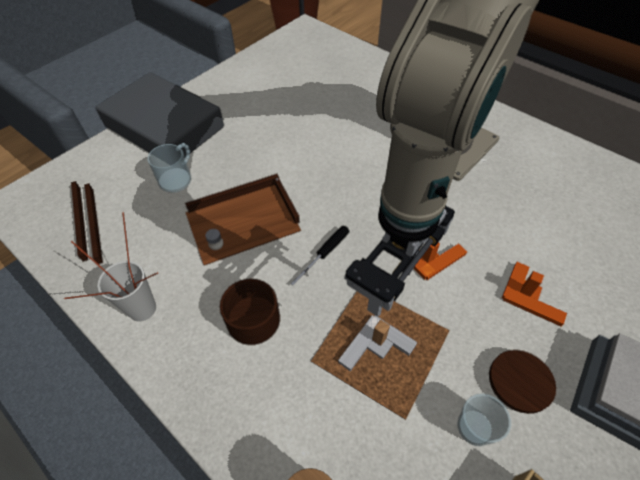

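View pics/s12t.png

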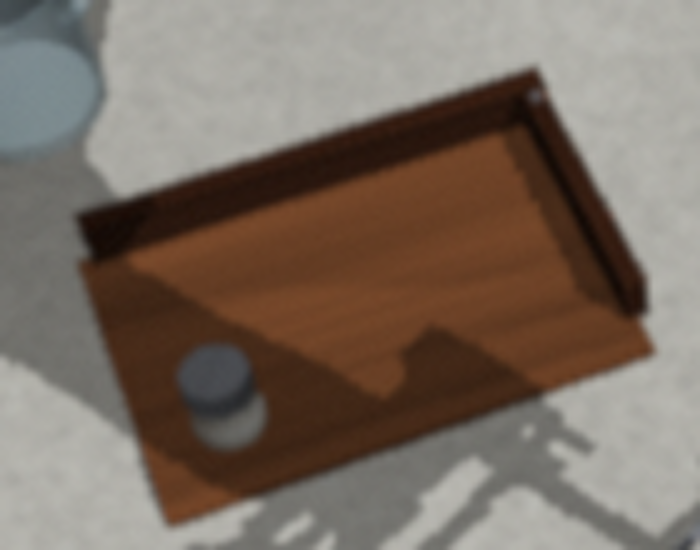

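The square lies flat in the middle of the mat (post at (328,225) in the wrist view), the end rail is parallel to the board edge, and all the other things are in place. Handing in.

Run:
```python
from h import *
print(env.close_job())
```

```text
the job is handed in; nothing more can be done
None
```

I squared the corner with the assembly square, put the square back on the cork mat, and handed the job in about 23 s into the 61 s allowed. No verdict was reported.

- **Pressing:** I slid the square along the side rail and pushed the end rail out from its lean of about 0.11 rad. I then held the square on both rails for about 1.5 s. The wrist sensor read about 9 to 10 N towards each rail. That reading includes friction, so I put the true force on the end rail nearer 8 N. The highest wrist reading I saw towards either rail was about 10 N, against the 18 N limit.
- **Fit, from the wrist camera while pressed:** the end rail stood at about -0.002 rad. The square was parallel to the tray within 0.02° and within about 1 mm of its seat, which is within my camera accuracy.
- **After backing off:** the end rail's tip was within about a pixel of where a square rail should appear.
- **Placing:** the square touched down on the mat at about 5 N and was released. It lies flat roughly 10 mm from the mat's centre. The gripper is about 17 cm above it, and the wrist force reads close to zero.
- **Other objects:** in the last pictures, everything else in view, including the orange look-alikes, looked unmoved.

No check failed. The one disagreement was a 1 to 2 mm offset between the cameras and where the square actually touched the rails, so I went by force for the final seating.

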